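Set a bowl on the scale and lock the overhead phone boom

ROBOT

A 7-joint arm with a two-finger parallel gripper is mounted at the origin on a cart in front of the work surface, level with it; the furniture and walls round the work are solid. World frame = base frame: x ahead of the robot, y to its left, z up, the work surface at z = 0. Lengths are in m, angles in degrees, forces in N, time in s.
With the tool pointing down it reaches from about 0.425 to 0.875 m from the base axis. Payload 4.7 kg.
Tool frame: the origin (TCP) lies at the very end of the fingers, on their centre line; the grasp point (between the pads) lies 19 mm behind it (env.grip_point_offset is the distance from the TCP to the grasp point, in m); z points along the fingers, y is the line along which they close (so a half turn about z gives the same grasp; the last joint's range is limited). The gripper opens to 87 mm and grips with 3 to 60 N. Pads are 19 mm wide; open, the fingers measure 117 mm over their backs; the gripper's body (75 mm by 190 mm) begins 51 mm behind the grasp point.
Start: joints at [78.043, 18.392, -4.016, 83.108, 1.295, 78.541, -3.26], TCP at [0.144, -0.634, 0.223] pointing down, gripper open.
Joint ranges: [-163.93, 163.93], [-17.29, 119.83], [-79.2, 71.16], [3.27, 140.29], [-89.18, 269.18], [5.43, 117.66], [-154.24, 154.24]. Speed limits (degrees/s): [147.25, 147.25, 180, 180, 180, 180, 180].

INTERFACE

Orientations are given as [roll, pitch, yaw] about the fixed x, y, z axes, in that order (R = Rz(yaw) Ry(pitch) Rx(roll)).
In Python, from cell import env gives the robot as it stands.
- The arm moves only by the tool jog_arm, never from a script. Its argument "motion" is a list of rows, each an object of numbers: "x", "y", "z": the shift along the tool's x, y, z in cm; "ax", "ay", "az": the turn, a rotation vector about the tool's x, y, z in degrees. In form: [{"x": .., "y": .., "z": .., "ax": .., "ay": .., "az": ..}, ...]. A call has exactly 5 rows; each row shifts and turns the commanded pose from where the row before left it, along the tool's axes as they then stand; what a row does not reach is not made up. A row lasts 1/10 s, in which the tool goes at most 50 mm and 8.59 degrees, less where a joint would pass 70% of its speed; a pose out of reach is approached as far as the arm can. A call is refused whole if a number of a shift passes 5 or a number of a turn 8.59, either way. A call with a gripper value outside its range is refused whole. "claw" is the gripper command: -1 is shut, 1 is fully open, values between are in proportion, set as the call begins (left out, the last holds). The fingers move at their own pace and stop on an object; "squeeze" is the grip in N (left out, the last holds). Time passes only in rows, so rows that do not move let the fingers close, or fill a call up. It gives the time, the measured TCP pose, the force, the opening and the grip force at its end, in the units of the state.
- env.get_obs(): the state, without advancing time (a new reading comes with each control period).
- env.read_camera(name): name is "side" or "top"; returns the picture (480x640x3 uint8, red, green, blue); there is no depth.
- env.camera_params(name): a dict with "fx", "fy", "cx", "cy" (pixels), "k1" (the pictures are not rectified: a ray, as slopes to the right and down, at radius r is drawn at 1 + k1 r^2 times it, then the intrinsics apply), "extrinsics" (4x4, takes a point from world to camera coordinates). Camera axes: x right, y up, looking along -z (the intrinsics and any distortion apply to the point x, -y, -z); pixel columns grow to the right and rows downward; lengths in m; the calibration is good to about 2 mm. A picture is of the moment at which its call begins. camera_params takes no time and is no camera call.
- env.sign_off(): hands the job in; it is judged then, once.
The state is a dict: "time_s": time; "qpos": joint angles; "joint_velocities": joint speeds; "effort": joint torques, N m; "tool_pos": TCP position; "tool_rot": TCP orientation; "force": force on the tool from outside, world axes, zero at the start; "wrist_torque": the same for the moment, N m; "grip_width": finger opening in m; "grasp_force": force on a finger pad.
Only numpy, scipy, OpenCV 4.12 (cv2) and the standard library are available. Lean on these libraries where they do the work, as an engineer would, in place of code of your own. Each camera call takes 0.05 s, during which the arm holds its last target. There are 200 camera calls.

TASK

This recipe is filmed from above: lift the top bowl off the nested pair and stand it in the middle of the kitchen scale's platform, then draw the phone boom's sleeve out along its rod, with the cam lever still open, until the dark ring cut round the rod has just come clear of the sleeve's end. Holding it there so that it cannot run back, squeeze the cam lever fully shut along the sleeve. Finish while holding: the sleeve on its mark, and sleeve and shut lever still pinched together between the fingers; leave everything else where it is.

Things in the scene. Friction and masses are not known exactly. Their poses are not given: they have to be found in the camera images.
- bowl_upper: upper of two alike nested terracotta bowls, pale inside, about 300 g, 193 mm across, 64 mm tall; origin: centre of its underside (foot 110 mm across), z up. Round; the wall leans outward about 37 degrees from vertical to the rim at radius 95 mm, 63 mm above the origin, and is 7 to 9 mm thick there. It sits 26.5 mm above the lower bowl: about 20 mm of its outer wall is bare below the rim
- bowl_lower: the lower bowl of the nest, the same size and shape, standing on the worktop; origin at the centre of its underside; it stays there
- scale_pan (a point): centre of the top of the black kitchen scale's platform (150 x 218 mm, its top 50 mm above the worktop); the scale, 222 x 238 x 50 mm, is fast to the worktop with its keys on the robot's side
- length_mark (a point): middle of the dark ring, 3 mm wide, cut right round the bare aluminium inner rod (14 mm square): the length mark. Hidden 97 mm inside the sleeve at first, it comes out at the sleeve's rear end as the sleeve is drawn out; it is just clear when sleeve_end is 2 to 5 mm outward of it. The lines on the rod's top are plain graduations. Axes: x level, outward along the boom, z up
- sleeve_end (a point): centre of the sleeve's rear end, where the rod enters; moves with it, 217 mm above the worktop when fully in. Axes: x along the sleeve, outward (away from the post) and 10 degrees upward; y level, to the left looking outward; z upward. The cam lever is on the -y side, facing the robot
- jaw_rear (a point): point on the sleeve's axis 71 mm out from sleeve_end, level with the rear face of the phone clamp's rear jaw: an upright aluminium crossbar 124 mm wide, 8 mm thick, from 8 mm above the axis to 28 mm below it. Open fingers astride the sleeve behind it can draw the sleeve out by it. Axes as sleeve_end
- cam_lever: steel cam lever at the height of the sleeve's axis: blade 6 mm thick, 16 mm tall, ending 51 mm from the pivot in an upright lip 9 mm thick. Origin at the pivot, 12 mm out from sleeve_end, 15.5 mm to -y of the axis; x along the blade. Shut, x is parallel to the sleeve: lip's outer face 20.5 mm from the axis (lever and tube 30.5 mm wide together), tip 63 mm out from sleeve_end
- lever_tip (a point): tip of the cam lever's blade, 50 mm from its pivot. Shut, it lies beside the tube; it starts swung out to -y by 0.45 to 0.6 rad (lip up to 48 mm from the axis) and stays where put. The cam bites on the rod below about 0.4 rad and takes some 5 N at the tip to shut, which nudges the sleeve 2 to 4 mm further out
- jar: bystander: clip-top glass jar of pebbles, about 70 mm across, 85 mm tall; origin at the centre of its underside
- recipe_book: bystander: brown notebook with a band, 142 x 94 x 12 mm, lying flat; origin at the centre of its underside
- boom: the sliding sleeve with all it carries, 0.57 kg: black lock collar (first 26 mm, 24 mm wide, 30 mm tall), then dark steel tube 20 x 20 mm, 160 mm long in all; under its outer half a clamp with a level phone (74 x 152 mm). Origin and axes as sleeve_end. With the lever open it slides freely (125 mm travel) and, let go, runs back in by its own weight (about 1 N)
- tall_jar: bystander: clip-top glass jar of pebbles, about 60 mm across, 130 mm tall; origin at the centre of its underside
- cord_ball: bystander: ball of pale wound cord, flat underneath, 70 mm across, 57 mm tall; origin at the centre of its underside
- tin: bystander: round dark-green lidded tin, 66 mm across, 45 mm tall; origin at the centre of its underside
Not all that is in view belongs to the job. Leave any yellow look-alike of the bowl_upper alone.

How it is judged:
By the outcome, as a careful person would: the job done as asked, in the order asked, and still so for the second after the job is handed in, while the arm keeps its last pose, push and grip.
It also fails if it takes over 53 s, if anything falls off the work surface, if the arm or the gripper's body presses on something with over 40 N, if the wrist force passes 120 N, or if a joint passes its speed limit or range.

## Working session

There is one attempt and no reset: what is moved stays moved. The work goes in short steps, Python scripts to look and compute and a tool call to move; the robot and the scene stay as the last step left them, time stands still between calls to the robot, and variables do not carry over. Pictures are saved under pics/ and viewed, at most 10 in all, crops included, and the job is handed in when it is done.

Besides the shell and the picture viewer there is one more tool, called after ">>>" as name([rows], argument=value, ...), one row to a line, values as JSON. jog_arm: Moves the arm, as the interface text tells. Its arguments: {"type":"object","properties":{"motion":{"type":"array"},"claw":{"type":"number"},"squeeze":{"type":"number"}},"required":["motion"]}

```bash
ls; mkdir -p pics
cat > h.py <<'E'
import numpy as np, cv2
from cell import env
from scipy.spatial.transform import Rotation as R
def K(n):
    p=env.camera_params(n); return p, np.array(p["extrinsics"])
def proj(n,P):
    p,E=K(n); c=(E@np.c_[np.atleast_2d(P),np.ones(len(np.atleast_2d(P)))].T)[:3]
    s=np.array([c[0],-c[1]])/-c[2]; s=s*(1+p["k1"]*(s**2).sum(0))
    return np.c_[p["fx"]*s[0]+p["cx"],p["fy"]*s[1]+p["cy"]]
def ray(n,u,v):
    p,E=K(n); d=np.array([(u-p["cx"])/p["fx"],(v-p["cy"])/p["fy"]]); s=d.copy()
    for _ in range(20): s=d/(1+p["k1"]*(s@s))
    w=E[:3,:3].T@np.array([s[0],-s[1],-1]); o=-E[:3,:3].T@E[:3,3]
    return o,w/np.linalg.norm(w)
def atz(n,u,v,z):
    o,w=ray(n,u,v); return o+w*(z-o[2])/w[2]
def tri(a,b):
    o1,w1=ray("side",*a); o2,w2=ray("top",*b)
    A=np.c_[w1,-w2]; t=np.linalg.lstsq(A,o2-o1,rcond=None)[0]
    p,q=o1+t[0]*w1,o2+t[1]*w2; return (p+q)/2,np.linalg.norm(p-q)
def snap(n,f,crop=None,s=1):
    im=env.read_camera(n)[:,:,::-1]
    if crop: x0,y0,x1,y1=crop; im=im[y0:y1,x0:x1]
    cv2.imwrite("pics/"+f,cv2.resize(im,None,fx=s,fy=s,interpolation=cv2.INTER_CUBIC))
E
python3 - <<'E'
from h import *
snap("top","t0.png",None,1.25);snap("side","s0.png",None,1.25)
for n in("top","side"):
    p,E=K(n);print(n,{k:p[k] for k in("fx","cx","cy","k1")},-E[:3,:3].T@E[:3,3],-E[2,:3])
print(env.get_obs())
E
```

```text
pics
top {'fx': 582.3690072111037, 'cx': 324.96913690794844, 'cy': 232.06831217710763, 'k1': -0.17241584982803362} [-0.54018882 -0.19703727  1.63955386] [ 0.57863935  0.01196639 -0.81549575]
side {'fx': 524.3975002404017, 'cx': 328.01539526336364, 'cy': 232.22003362367613, 'k1': -0.12335423158388151} [-0.59068099  0.57260358  0.90478827] [ 0.72030522 -0.49771226 -0.48315928]
{'time_s': 0.1, 'qpos': array([78.04222737, 18.43414133, -4.01501916, 83.16962584,  1.29635941,
       78.54000147, -3.25994041]), 'joint_velocities': array([-0.00623657, -0.1555141 ,  0.09112326, -0.13011851,  0.03984509,
       -0.06075912, -0.04763388]), 'effort': array([-2.74800709e-05, -4.92570913e+01, -4.05625524e-01, -3.13400245e+01,
       -6.41582930e-02,  3.94450827e-02,  7.95676988e-05]), 'tool_pos': array([ 0.14345302, -0.63345673,  0.22156341]), 'tool_rot': array([-1.79901538e+02,  7.00359079e-03,  1.27672558e+01]), 'force': array([ 0.0901165 , -0.7648867 , -0.26036836]), 'wrist_torque': array([-0.0339097 , -0.01017544,  0.01212311]), 'grasp_force': 0.0, 'grip_width': 0.08673370835875184}
```

View pics/t0.png

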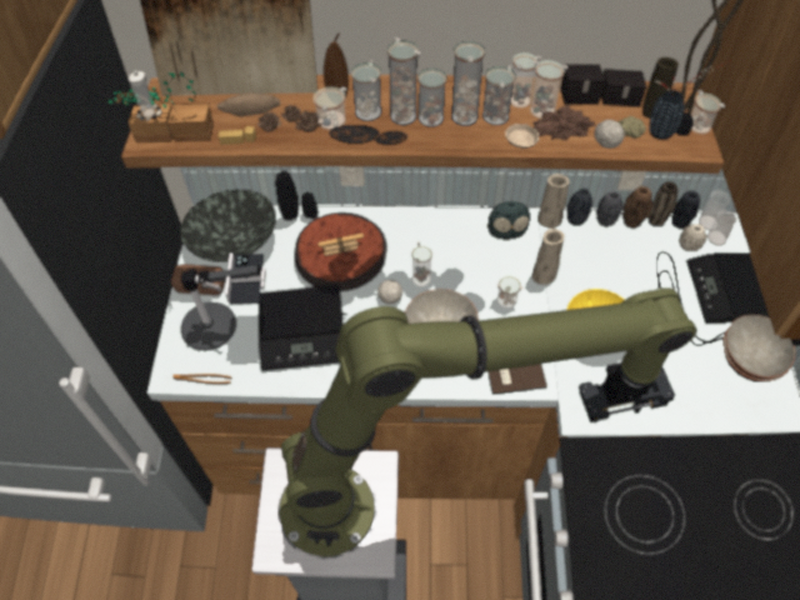

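View pics/s0.png

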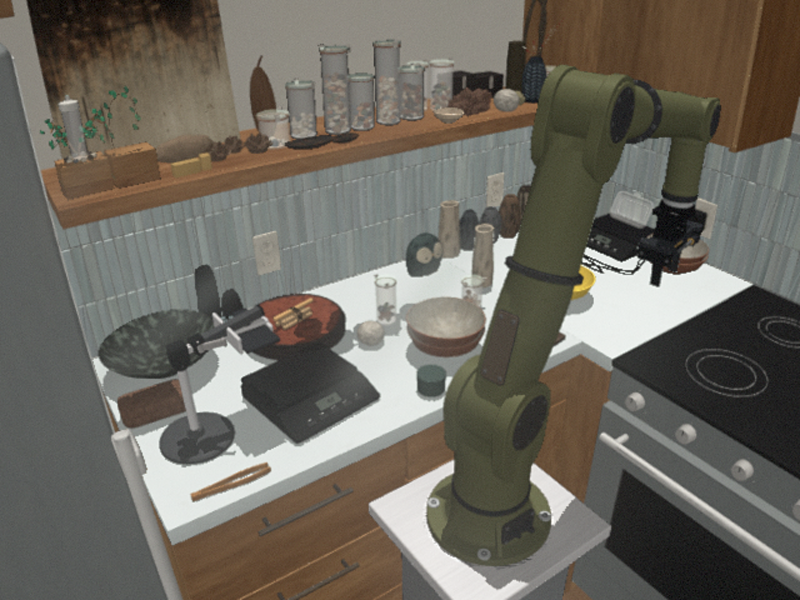

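The top view shows the nest near (440,305), the scale at (300,325) and the post at (208,325), with the boom running to the upper right. In the side view the nest is at (445,325) and the boom runs from (185,350) to (270,325). I'll enlarge these.

Run:
```python
from h import *
a=env.read_camera("side")[:,:,::-1];b=env.read_camera("top")[:,:,::-1]
c=lambda im,x0,y0,w,h,s:cv2.resize(im[y0:y0+h,x0:x0+w],None,fx=s,fy=s,interpolation=cv2.INTER_CUBIC)
# side boom 125..255 x 235..305 s6 ; 
o=np.vstack([np.hstack([c(a,120,240,100,75,4),c(b,130,190,100,75,4)]),np.hstack([c(a,310,225,100,75,4),c(b,300,215,100,75,4)])])
cv2.imwrite("pics/c1.png",o)
```

```text
(no output)
```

View pics/c1.png

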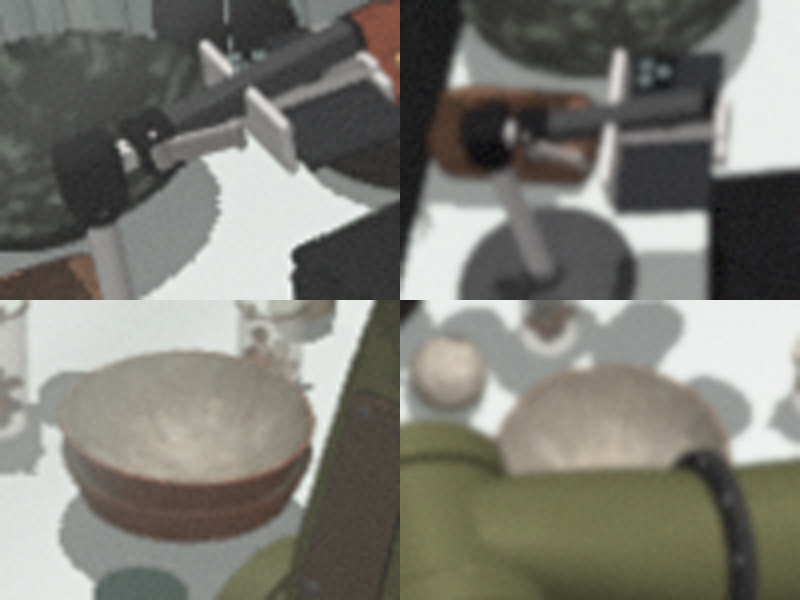

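Run:
```python
from h import *
from scipy.optimize import least_squares as LS
S=lambda u,v:(120+u/4,240+v/4); T=lambda u,v:(130+u/4,190+v/4)
# bowl rim extremes
def rim(p,z=.0895,r=.096):
    t=np.linspace(0,2*np.pi,181); return np.c_[p[0]+r*np.cos(t),p[1]+r*np.sin(t),0*t+z]
so=[310+62/4,225+105/4],[310+313/4,225+125/4],[357.5,237.5],[358.7,271]
def f(p):
    a=proj("side",rim(p));b=proj("top",rim(p))
    return [a[:,0].min()-325.5,a[:,0].max()-388.2,a[:,1].min()-237.5,a[:,1].max()-271,b[:,1].min()-230.8]
r=LS(f,[.5,0]);print("bowl",r.x,np.round(r.fun,1),np.hypot(*r.x))
def W(q,L):
    x,y,z,yaw=q; M=R.from_euler("zyx",[yaw,-np.radians(10),0]).as_matrix()
    return np.array([x,y,z])+np.array(L)@M.T
obs=[("side",(.071,.062,.008),S(200,40)),("side",(.071,-.062,.008),S(293,126)),("side",(.071,-.062,-.028),S(295,172)),
("top",(.071,.062,.008),T(613,48)),("top",(.071,-.062,-.028),T(605,212)),("top",(.16,.01,.01),T(708,88)),("top",(.16,-.01,.01),T(706,112)),
("side",(.16,.01,.01),S(345,18)),("side",(.16,-.01,.01),S(362,42))]
g=lambda q:np.r_[np.concatenate([proj(n,W(q,l))[0]-o for n,l,o in obs]),(q[2]-.217)/.002]
r=LS(g,[.6,.3,.217,-1.5],loss="soft_l1");q=r.x;print("boom",q,np.degrees(q[3]),np.round(g(q),1))
print("end160",W(q,(.16,0,0)),"jaw",W(q,(.071,0,0)))
for n,L in(("sleeve",(0,0,0)),("tubestart",(.026,0,.01)),("pivot",(.012,-.0155,0))):
    print(n,proj("side",W(q,L))*1-[120,240],proj("top",W(q,L))-[130,190])
print("mark tip: side px", S(245,135),"top",T(582,165),tri(S(243,140),T(580,163)))
for n,pts in(("top",[(262,292),(340,288),(340,360),(262,368)]),("side",[(243,385),(318,345),(378,395),(297,440)])):
    for u,v in pts: print(n,atz(n,u/1.25,v/1.25,.05))
a=env.read_camera("side")[:,:,::-1][260:360,180:310]
cv2.imwrite("pics/c2.png",cv2.convertScaleAbs(cv2.resize(a,None,fx=6,fy=6,interpolation=cv2.INTER_CUBIC),alpha=1.8,beta=20))
```

```text
bowl [ 0.46837826 -0.26329255] [-0.8  0.6 -0.1 -0.4  0.4] 0.5373091825839769
boom [ 0.51969684  0.3167746   0.21175569 -1.49632679] -85.73321008288838 [  1.2  -3.3   0.4   2.5   0.9   1.8 -94.   -4.2 -91.2  -4.4 -90.1  -1.4
 -89.8  -1.6   5.4   0.8   5.   -1.   -2.6]
end160 [0.5314201  0.15721805 0.21382281] jaw [0.52489903 0.24597138 0.21267297]
sleeve [[35.99330492 32.44643586]] [[36.4590864  27.92964923]]
tubestart [[45.39912706 25.63140206]] [[43.89770477 25.98757398]]
pivot [[43.24782682 34.28761503]] [[39.95573035 32.17636398]]
mark tip: side px (181.25, 273.75) top (275.5, 231.25) (array([ 0.75526718,  0.09364102, -0.05584463]), np.float64(0.2181622970624748))
top [0.57582068 0.21451162 0.05      ]
top [0.59201892 0.00434753 0.05      ]
top [ 0.36975055 -0.01076835  0.05      ]
top [0.34263851 0.18443516 0.05      ]
side [0.5455078  0.22850963 0.05      ]
side [0.59065524 0.02087073 0.05      ]
side [0.34921656 0.00684072 0.05      ]
side [0.32029856 0.21030117 0.05      ]
```

View pics/c2.png

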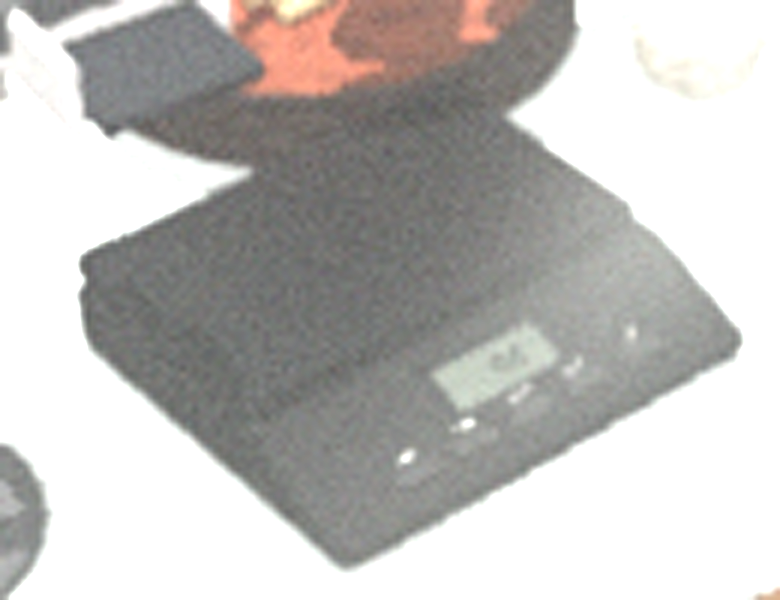

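```bash
cat > m.py <<'E'
from h import *
from scipy.optimize import least_squares as LS
def W(q,L):
    x,y,z,yaw=q; M=R.from_euler("zyx",[yaw,-np.radians(10),0]).as_matrix()
    return np.array([x,y,z])+np.array(L)@M.T
E
python3 - <<'E'
from m import *
S=lambda u,v:(120+u/4,240+v/4); T=lambda u,v:(130+(u-400)/4,190+v/4)
obs=[("side",(.071,.062,.008),S(200,40)),("side",(.071,-.062,.008),S(293,126)),("side",(.071,-.062,-.028),S(295,172)),
("top",(.071,.062,.008),T(613,48)),("top",(.071,-.062,-.028),T(605,212)),("top",(.16,.01,.01),T(708,88)),("top",(.16,-.01,.01),T(706,112)),
("side",(.16,.01,.01),S(345,18)),("side",(.16,-.01,.01),S(362,42))]
g=lambda q:np.r_[np.concatenate([proj(n,W(q,l))[0]-o for n,l,o in obs]),(q[2]-.217)/.002]
r=LS(g,[.6,.3,.217,-1.5],loss="soft_l1");q=r.x;print("boom",q,np.degrees(q[3]),np.round(g(q),1))
print("end160",W(q,(.16,0,0)),"jaw",W(q,(.071,0,0)))
for n,L in(("sleeve",(0,0,0)),("tubestart",(.026,0,.01)),("pivot",(.012,-.0155,0))):
    print(n,(proj("side",W(q,L))-[120,240])*4,(proj("top",W(q,L))-[130,190])*4+[400,0])
for a in(.45,.6):
    L=(.012+.051*np.cos(a),-.0155-.051*np.sin(a),0);print("tip",a,(proj("side",W(q,L))-[120,240])*4,(proj("top",W(q,L))-[130,190])*4+[400,0])
print("tip tri",tri(S(243,135),T(582,165)))
for u,v in[(85,262),(258,418),(630,212),(510,118)]: print(atz("side",180+u/6,260+v/6,.05))
E
```

```text
boom [ 0.48665308  0.33348989  0.22324199 -1.39154733] -79.72978876774066 [-5.  -0.5 -0.7  4.2 -0.2  3.8 -3.7 -0.1  3.2 -0.2  2.   0.1  3.  -0.2
  0.3  1.   0.6 -1.1  3.1]
end160 [0.5147462  0.17605343 0.22819556] jaw [0.4991194  0.26362746 0.22544014]
sleeve [[131.87712908 147.50081578]] [[513.87335115 137.17075498]]
tubestart [[168.47215574 116.87325303]] [[543.85091166 126.25123614]]
pivot [[163.18727523 152.90243121]] [[530.02728042 152.82211409]]
tip 0.45 [[249.97363905 140.37064055]] [[590.59945673 169.76400831]]
tip 0.6 [[250.528233   148.91150358]] [[586.09916597 178.32333993]]
tip tri (array([0.45912814, 0.27432557, 0.22530069]), np.float64(0.0015757995873715046))
[0.5643707  0.22140735 0.05      ]
[0.41749751 0.20327746 0.05      ]
[ 0.45526391 -0.00329812  0.05      ]
[0.55569588 0.00456857 0.05      ]
```

```bash
sed -i 's/"zyx",\[yaw/"ZYX",[yaw/' m.py
python3 - <<'E'
from m import *
S=lambda u,v:(120+u/4,240+v/4); T=lambda u,v:(130+(u-400)/4,190+v/4)
obs=[("side",(.071,.062,.008),S(200,40)),("side",(.071,-.062,.008),S(293,126)),("side",(.071,-.062,-.028),S(295,172)),
("top",(.071,.062,.008),T(613,48)),("top",(.071,-.062,-.028),T(605,212)),("top",(.16,.01,.01),T(708,88)),("top",(.16,-.01,.01),T(706,112)),
("side",(.16,.01,.01),S(345,18)),("side",(.16,-.01,.01),S(362,42))]
g=lambda q:np.r_[np.concatenate([proj(n,W(q,l))[0]-o for n,l,o in obs]),(q[2]-.217)/.002]
r=LS(g,[.6,.3,.217,-1.5],loss="soft_l1");q=r.x;print("boom",q,np.degrees(q[3]),np.round(g(q),1))
print("end160",W(q,(.16,0,0)),"jaw",W(q,(.071,0,0)))
for n,L in(("sleeve",(0,0,0)),("tubestart",(.026,0,.01)),("pivot",(.012,-.0155,0))):
    print(n,(proj("side",W(q,L))-[120,240])*4,(proj("top",W(q,L))-[130,190])*4+[400,0])
for a in(.45,.6):
    L=(.012+.051*np.cos(a),-.0155-.051*np.sin(a),0);print("tip",a,(proj("side",W(q,L))-[120,240])*4,(proj("top",W(q,L))-[130,190])*4+[400,0])
# scale fit
o2=[(-.075,.109),(-.075,-.109),(.075,.109)];px=[(258,418),(630,212),(85,262)]
def h(s):
    c,t=s[:2],s[2];M=np.array([[np.cos(t),-np.sin(t)],[np.sin(t),np.cos(t)]])
    return np.concatenate([proj("side",np.r_[c+M@l,.05])[0]-[180+u/6,260+v/6] for l,(u,v) in zip(o2,px)])
r=LS(h,[.5,.1,.1]);print("scale",r.x,np.round(r.fun,1))
for n,(u,v) in dict(jar=(508,303),tall=(422,280),cord=(390,300)).items(): print(n,atz("top",u/1.25,v/1.25,0)[:2])
for n,(u,v) in dict(tin=(431,392),tall=(386,318),jar=(470,300)).items(): print(n,atz("side",u/1.25,v/1.25,0)[:2])
E
```

```text
boom [ 0.49368469  0.33275766  0.21737323 -1.53236576] -87.79809066819536 [-1.6  0.7 -4.7  0.8 -0.7  0.9 -0.7  1.1  0.7 -0.4  0.8  0.4  0.6 -0.2
  1.8 -2.2  1.  -5.   0.2]
end160 [0.49973868 0.17530476 0.24515694] jaw [0.49637115 0.26288794 0.22970225]
sleeve [[130.9544783  149.92335918]] [[518.21225709 134.29048189]]
tubestart [[164.60346104 116.60743325]] [[544.36916437 122.51271026]]
pivot [[158.54467113 151.98627461]] [[529.78500248 148.735313  ]]
tip 0.45 [[241.93735773 131.94599692]] [[581.87236968 165.17249105]]
tip 0.6 [[240.63595667 139.920223  ]] [[576.04891256 172.94506286]]
scale [0.51033262 0.1079567  0.15947428] [-0.4 -0.3  2.9 -0.7 -2.4  0.3]
jar [ 0.58382768 -0.45209618]
tall [ 0.65828567 -0.21644794]
cord [ 0.58927396 -0.12917604]
tin [ 0.34487753 -0.12879627]
tall [ 0.6701973  -0.22044306]
jar [ 0.615321   -0.46326486]
```

```bash
cat >> m.py <<'E'
def plan(p,rpy,n):
    from scipy.spatial.transform import Slerp
    o=env.get_obs(); a=R.from_euler("xyz",o["tool_rot"],degrees=True); b=R.from_euler("xyz",rpy,degrees=True)
    print("at",np.round(o["tool_pos"],4),np.round(o["tool_rot"],1),"t",round(o["time_s"],2))
    rv=(a.inv()*b).as_rotvec(degrees=True)/n; d=(np.array(p)-o["tool_pos"])/n*100; st=R.from_rotvec(rv,degrees=True)
    for i in range(n):
        if i%5==0: print("--")
        # shift is along axes at row start
        s=a.inv().apply(d); a=a*st
        print(dict(zip(["x","y","z","ax","ay","az"],[float(v) for v in np.round(np.r_[s,rv],2)])))
E
python3 -c "
from m import *
plan([.468,-.41,.165],[-143,0,0],15)"
```

```text
at [ 0.1435 -0.6337  0.2221] [-180.     0.    12.8] t 0.25
--
{'x': 2.44, 'y': -0.98, 'z': 0.38, 'ax': 2.45, 'ay': 0.28, 'az': 0.82}
{'x': 2.42, 'y': -0.99, 'z': 0.43, 'ax': 2.45, 'ay': 0.28, 'az': 0.82}
{'x': 2.41, 'y': -1.01, 'z': 0.49, 'ax': 2.45, 'ay': 0.28, 'az': 0.82}
{'x': 2.39, 'y': -1.02, 'z': 0.54, 'ax': 2.45, 'ay': 0.28, 'az': 0.82}
{'x': 2.37, 'y': -1.03, 'z': 0.6, 'ax': 2.45, 'ay': 0.28, 'az': 0.82}
--
{'x': 2.35, 'y': -1.04, 'z': 0.66, 'ax': 2.45, 'ay': 0.28, 'az': 0.82}
{'x': 2.34, 'y': -1.04, 'z': 0.71, 'ax': 2.45, 'ay': 0.28, 'az': 0.82}
{'x': 2.32, 'y': -1.04, 'z': 0.77, 'ax': 2.45, 'ay': 0.28, 'az': 0.82}
{'x': 2.3, 'y': -1.04, 'z': 0.82, 'ax': 2.45, 'ay': 0.28, 'az': 0.82}
{'x': 2.28, 'y': -1.04, 'z': 0.88, 'ax': 2.45, 'ay': 0.28, 'az': 0.82}
--
{'x': 2.26, 'y': -1.03, 'z': 0.93, 'ax': 2.45, 'ay': 0.28, 'az': 0.82}
{'x': 2.24, 'y': -1.02, 'z': 0.99, 'ax': 2.45, 'ay': 0.28, 'az': 0.82}
{'x': 2.22, 'y': -1.01, 'z': 1.04, 'ax': 2.45, 'ay': 0.28, 'az': 0.82}
{'x': 2.2, 'y': -1.0, 'z': 1.1, 'ax': 2.45, 'ay': 0.28, 'az': 0.82}
{'x': 2.18, 'y': -0.98, 'z': 1.15, 'ax': 2.45, 'ay': 0.28, 'az': 0.82}
```

>>> jog_arm([
  {"x": 2.4,"y": -1.0,"z": 0.4,"ax": 2.45,"ay": 0.28,"az": 0.82},
  {"x": 2.4,"y": -1.0,"z": 0.4,"ax": 2.45,"ay": 0.28,"az": 0.82},
  {"x": 2.4,"y": -1.0,"z": 0.5,"ax": 2.45,"ay": 0.28,"az": 0.82},
  {"x": 2.4,"y": -1.0,"z": 0.5,"ax": 2.45,"ay": 0.28,"az": 0.82},
  {"x": 2.4,"y": -1.0,"z": 0.6,"ax": 2.45,"ay": 0.28,"az": 0.82},
], claw=-0.08, squeeze=50)

```text
time_s: 0.75
tool_pos: [0.2523, -0.5592, 0.2038]
tool_rot: [-167.6, -0.9, 8.5]
force: [-0.4, -0.2, 0.3]
grip_width: 0.0548
grasp_force: 0.0
```

>>> jog_arm([
  {"x": 2.3,"y": -1.0,"z": 0.7,"ax": 2.45,"ay": 0.28,"az": 0.82},
  {"x": 2.3,"y": -1.0,"z": 0.7,"ax": 2.45,"ay": 0.28,"az": 0.82},
  {"x": 2.3,"y": -1.0,"z": 0.8,"ax": 2.45,"ay": 0.28,"az": 0.82},
  {"x": 2.3,"y": -1.0,"z": 0.8,"ax": 2.45,"ay": 0.28,"az": 0.82},
  {"x": 2.3,"y": -1.0,"z": 0.9,"ax": 2.45,"ay": 0.28,"az": 0.82},
])

```text
time_s: 1.25
tool_pos: [0.3598, -0.4867, 0.1834]
tool_rot: [-155.3, -1.0, 4.2]
force: [0.6, -0.7, 0.1]
grip_width: 0.0405
grasp_force: 0.0
```

>>> jog_arm([
  {"x": 2.3,"y": -1.0,"z": 0.9,"ax": 2.45,"ay": 0.28,"az": 0.82},
  {"x": 2.2,"y": -1.0,"z": 1.0,"ax": 2.45,"ay": 0.28,"az": 0.82},
  {"x": 2.2,"y": -1.0,"z": 1.0,"ax": 2.45,"ay": 0.28,"az": 0.82},
  {"x": 2.2,"y": -1.0,"z": 1.1,"ax": 2.45,"ay": 0.28,"az": 0.82},
  {"x": 2.2,"y": -1.0,"z": 1.1,"ax": 2.45,"ay": 0.28,"az": 0.82},
])

```text
time_s: 1.75
tool_pos: [0.4679, -0.4132, 0.165]
tool_rot: [-143.0, -0.0, -0.1]
force: [-0.2, 0.3, 0.2]
grip_width: 0.0398
grasp_force: 0.0
```

```bash
python3 -c "
from m import *
plan([.468,-.388,.132],[-143,0,0],5)
print(env.get_obs()['qpos'],env.get_obs()['grip_width'])
a=env.read_camera('side')[:,:,::-1];b=env.read_camera('top')[:,:,::-1]
c=lambda im,x0,y0,w,h,s:cv2.resize(im[y0:y0+h,x0:x0+w],None,fx=s,fy=s,interpolation=cv2.INTER_CUBIC)
cv2.imwrite('pics/c3.png',np.hstack([c(a,300,190,130,150,3),c(b,300,170,130,150,3)]))
"
```

```text
at [ 0.4679 -0.4132  0.165 ] [-1.43e+02 -0.00e+00 -1.00e-01] t 1.75
--
{'x': 0.0, 'y': -0.0, 'z': 0.83, 'ax': -0.0, 'ay': -0.01, 'az': -0.0}
{'x': 0.0, 'y': -0.01, 'z': 0.83, 'ax': -0.0, 'ay': -0.01, 'az': -0.0}
{'x': 0.0, 'y': -0.01, 'z': 0.83, 'ax': -0.0, 'ay': -0.01, 'az': -0.0}
{'x': 0.0, 'y': -0.01, 'z': 0.83, 'ax': -0.0, 'ay': -0.01, 'az': -0.0}
{'x': 0.0, 'y': -0.01, 'z': 0.83, 'ax': -0.0, 'ay': -0.01, 'az': -0.0}
[ 58.91307156  40.15485311 -12.04750577  67.16687585 -16.56875405
 101.31096584 -41.52732512] 0.03984413333211869
```

View pics/c3.png

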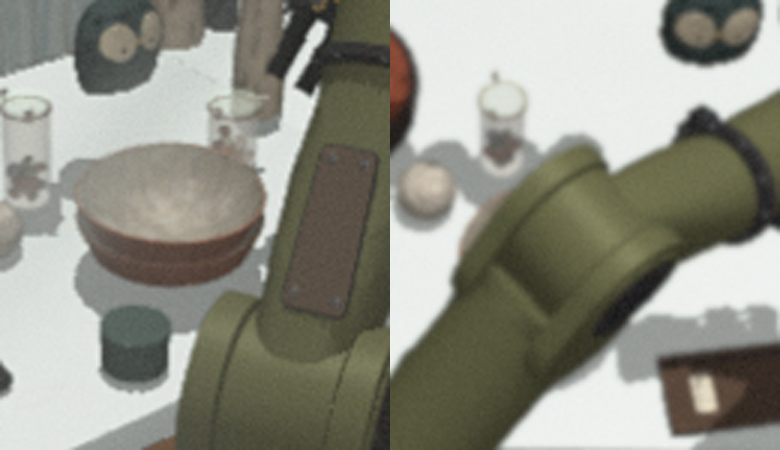

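>>> jog_arm([
  {"z": 1.6},
  {"z": 1.6},
  {"z": 1.6},
  {"z": 1.6},
  {"z": 1.6},
])

```text
$.motion[0]: bad value
```

>>> jog_arm([
  {"z": 0.8},
  {"z": 0.8},
  {"z": 0.7},
  {"z": 0.7},
  {"z": 0},
])

```text
$.motion[0]: bad value
```

```bash
python3 -c "
from m import *
o=env.get_obs();print(o['tool_pos'],o['force'])
a=env.read_camera('side')[:,:,::-1]
cv2.imwrite('pics/c4.png',cv2.resize(a[200:310,310:430],None,fx=5,fy=5,interpolation=cv2.INTER_CUBIC))
"
```

```text
[ 0.46973658 -0.4104255   0.16352686] [-0.29927085  0.03507825  0.19585787]
```

View pics/c4.png

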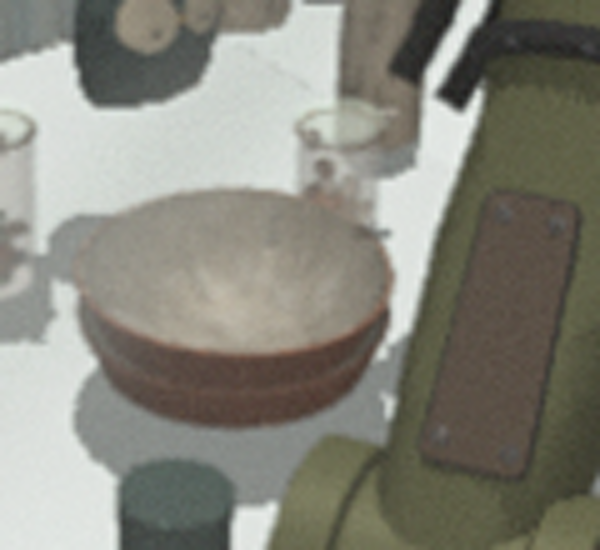

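>>> jog_arm([
  {"x": -0.15,"y": 0.1,"z": 1.6,"ax": 0,"ay": 0,"az": 0},
  {"x": 0,"y": 0,"z": 1.6,"ax": 0,"ay": 0,"az": 0},
  {"x": 0,"y": 0,"z": 1.6,"ax": 0,"ay": 0,"az": 0},
  {"x": 0,"y": 0,"z": 1.6,"ax": 0,"ay": 0,"az": 0},
  {"x": 0,"y": 0,"z": 1.6,"ax": 0,"ay": 0,"az": 0},
])

```text
time_s: 2.4
tool_pos: [0.4646, -0.3676, 0.1008]
tool_rot: [-143.2, -0.1, -0.1]
force: [-0.7, -0.2, -0.3]
grip_width: 0.0398
grasp_force: 0.0
```

>>> jog_arm([
  {"x": 0,"y": 0,"z": 0.8,"ax": 0,"ay": 0,"az": 0},
  {"x": 0,"y": 0,"z": 0.7,"ax": 0,"ay": 0,"az": 0},
  {"x": 0,"y": 0,"z": 0.6,"ax": 0,"ay": 0,"az": 0},
  {"x": 0,"y": 0,"z": 0.5,"ax": 0,"ay": 0,"az": 0},
  {"x": 0,"y": 0,"z": 0,"ax": 0,"ay": 0,"az": 0},
])

```text
time_s: 2.9
tool_pos: [0.4657, -0.3505, 0.0798]
tool_rot: [-143.1, -0.1, 0.0]
force: [-0.6, 0.7, 0.0]
grip_width: 0.0401
grasp_force: 0.0
```

```bash
python3 -c "
from m import *
o=env.get_obs();print(o['tool_pos'],o['force'],o['time_s'])
a=env.read_camera('side')[:,:,::-1]
cv2.imwrite('pics/c5.png',cv2.resize(a[200:310,310:430],None,fx=5,fy=5,interpolation=cv2.INTER_CUBIC))
"
```

```text
[ 0.46569154 -0.35046893  0.07982851] [-0.55969796  0.73757287  0.0082116 ] 2.9
```

View pics/c5.png

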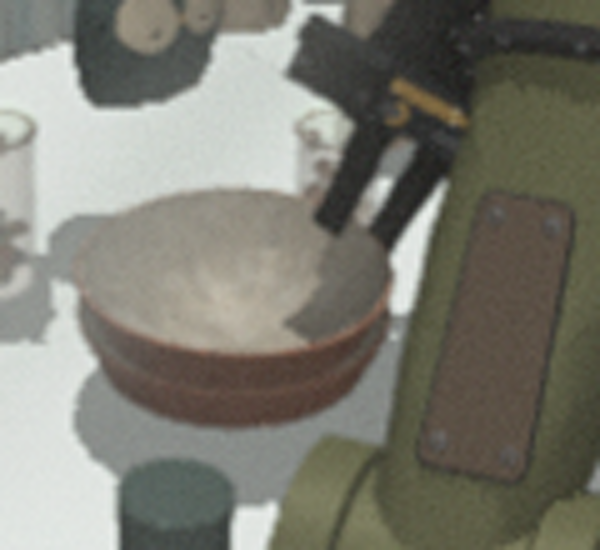

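>>> jog_arm([
  {"x": 0.1,"y": 0,"z": 0.2,"ax": 0,"ay": 0,"az": 0},
  {"x": 0,"y": 0,"z": 0.2,"ax": 0,"ay": 0,"az": 0},
  {"x": 0,"y": 0,"z": 0,"ax": 0,"ay": 0,"az": 0},
  {"x": 0,"y": 0,"z": 0,"ax": 0,"ay": 0,"az": 0},
  {"x": 0,"y": 0,"z": 0,"ax": 0,"ay": 0,"az": 0},
])

```text
time_s: 3.45
tool_pos: [0.4669, -0.3484, 0.077]
tool_rot: [-143.1, -0.1, -0.0]
force: [-1.5, 0.0, -0.5]
grip_width: 0.0401
grasp_force: 0.0
```

>>> jog_arm([
  {"x": 0,"y": 0,"z": 0,"ax": 0,"ay": 0,"az": 0},
  {"x": 0,"y": 0,"z": 0,"ax": 0,"ay": 0,"az": 0},
  {"x": 0,"y": 0,"z": 0,"ax": 0,"ay": 0,"az": 0},
  {"x": 0,"y": 0,"z": 0,"ax": 0,"ay": 0,"az": 0},
  {"x": 0,"y": 0,"z": 0,"ax": 0,"ay": 0,"az": 0},
], claw=-1, squeeze=55)

```text
time_s: 3.95
tool_pos: [0.4668, -0.3485, 0.0768]
tool_rot: [-143.1, -0.1, -0.0]
force: [-1.0, 1.2, -0.6]
grip_width: 0.0081
grasp_force: 35.8
```

```bash
python3 -c "
from m import *
o=env.get_obs();print(o['tool_pos'],o['force'],o['grip_width'],o['grasp_force'],o['time_s'])"
```

```text
[ 0.46684481 -0.34849652  0.07684914] [-0.95366574  1.2067418  -0.64307921] 0.00807163895569773 35.8475987019483 3.95
```

>>> jog_arm([
  {"x": 0,"y": 0,"z": 0,"ax": 0,"ay": 0,"az": 0},
  {"x": 0,"y": -0.12,"z": -0.16,"ax": 0,"ay": 0,"az": 0},
  {"x": 0,"y": -0.24,"z": -0.32,"ax": 0,"ay": 0,"az": 0},
  {"x": 0,"y": -0.36,"z": -0.48,"ax": 0,"ay": 0,"az": 0},
  {"x": 0,"y": -0.48,"z": -0.64,"ax": 0,"ay": 0,"az": 0},
], squeeze=60)

```text
time_s: 4.45
tool_pos: [0.4667, -0.3485, 0.0971]
tool_rot: [-143.1, -0.1, -0.0]
force: [-0.1, -0.2, -2.8]
grip_width: 0.0072
grasp_force: 59.6
```

>>> jog_arm([
  {"x": 0,"y": -0.6,"z": -0.8,"ax": 0,"ay": 0,"az": 0},
  {"x": 0,"y": -0.6,"z": -0.8,"ax": 0,"ay": 0,"az": 0},
  {"x": 0,"y": -0.6,"z": -0.8,"ax": 0,"ay": 0,"az": 0},
  {"x": 0,"y": -0.6,"z": -0.8,"ax": 0,"ay": 0,"az": 0},
  {"x": 0,"y": -0.6,"z": -0.8,"ax": 0,"ay": 0,"az": 0},
])

```text
time_s: 4.95
tool_pos: [0.4668, -0.3484, 0.1479]
tool_rot: [-143.1, -0.1, -0.0]
force: [0.6, 0.2, -3.0]
grip_width: 0.0071
grasp_force: 59.6
```

```bash
python3 -c "
from m import *
a=env.read_camera('side')[:,:,::-1]
o=env.get_obs();print(o['tool_pos'],o['force'],o['grip_width'],o['grasp_force'],o['time_s'])
cv2.imwrite('pics/c6.png',cv2.resize(a[170:320,280:430],None,fx=4,fy=4,interpolation=cv2.INTER_CUBIC))
"
```

```text
[ 0.46741401 -0.34882371  0.14970533] [ 0.85563415  0.59986004 -1.03475399] 0.007369292536177783 58.947463317308575 5.0
```

View pics/c6.png

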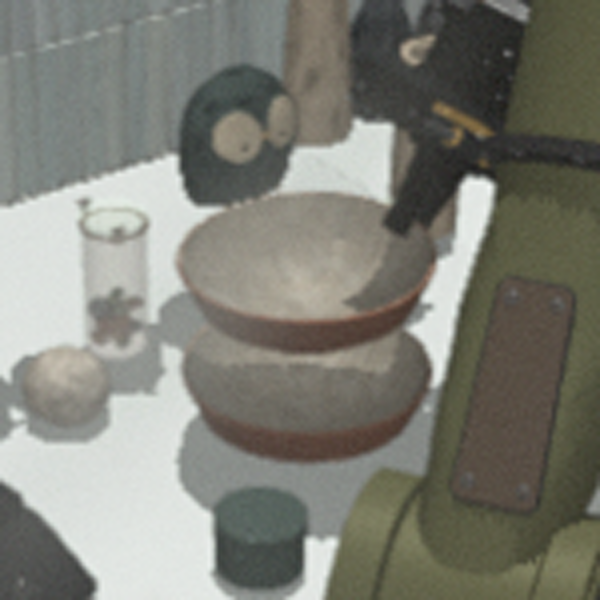

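>>> jog_arm([
  {"x": 0.06,"y": -0.4,"z": 0.3,"ax": 0,"ay": 0,"az": 0},
  {"x": 0.11,"y": -0.8,"z": 0.6,"ax": 0,"ay": 0,"az": 0},
  {"x": 0.17,"y": -1.2,"z": 0.9,"ax": 0,"ay": 0,"az": 0},
  {"x": 0.22,"y": -1.6,"z": 1.2,"ax": 0,"ay": 0,"az": 0},
  {"x": 0.22,"y": -1.6,"z": 1.2,"ax": 0,"ay": 0,"az": 0},
])

```text
time_s: 5.5
tool_pos: [0.4743, -0.2764, 0.1463]
tool_rot: [-143.0, -0.0, 0.0]
force: [0.4, 0.7, -3.0]
grip_width: 0.0074
grasp_force: 59.6
```

>>> jog_arm([
  {"x": 0.25,"y": -1.76,"z": 1.32,"ax": 0,"ay": 0,"az": 0},
  {"x": 0.25,"y": -1.76,"z": 1.32,"ax": 0,"ay": 0,"az": 0},
  {"x": 0.25,"y": -1.76,"z": 1.32,"ax": 0,"ay": 0,"az": 0},
  {"x": 0.25,"y": -1.76,"z": 1.32,"ax": 0,"ay": 0,"az": 0},
  {"x": 0.25,"y": -1.76,"z": 1.32,"ax": 0,"ay": 0,"az": 0},
])

```text
time_s: 6.0
tool_pos: [0.4865, -0.166, 0.1465]
tool_rot: [-143.0, -0.0, 0.1]
force: [0.1, -1.0, -3.1]
grip_width: 0.0069
grasp_force: 59.6
```

>>> jog_arm([
  {"x": 0.25,"y": -1.76,"z": 1.32,"ax": 0,"ay": 0,"az": 0},
  {"x": 0.25,"y": -1.76,"z": 1.32,"ax": 0,"ay": 0,"az": 0},
  {"x": 0.25,"y": -1.76,"z": 1.32,"ax": 0,"ay": 0,"az": 0},
  {"x": 0.25,"y": -1.76,"z": 1.32,"ax": 0,"ay": 0,"az": 0},
  {"x": 0.25,"y": -1.76,"z": 1.32,"ax": 0,"ay": 0,"az": 0},
])

```text
time_s: 6.5
tool_pos: [0.4997, -0.0565, 0.1472]
tool_rot: [-143.1, -0.1, 0.0]
force: [-0.0, -0.3, -2.8]
grip_width: 0.0073
grasp_force: 59.6
```

>>> jog_arm([
  {"x": 0.25,"y": -1.6,"z": 1.2,"ax": 0,"ay": 0,"az": 0},
  {"x": 0.22,"y": -1.6,"z": 1.2,"ax": 0,"ay": 0,"az": 0},
  {"x": 0.22,"y": -1.6,"z": 1.2,"ax": 0,"ay": 0,"az": 0},
  {"x": 0.13,"y": -0.96,"z": 0.72,"ax": 0,"ay": 0,"az": 0},
  {"x": 0.09,"y": -0.64,"z": 0.48,"ax": 0,"ay": 0,"az": 0},
])

```text
time_s: 7.0
tool_pos: [0.5086, 0.023, 0.1473]
tool_rot: [-143.1, -0.1, 0.1]
force: [-0.7, -0.8, -3.3]
grip_width: 0.0071
grasp_force: 59.6
```

```bash
python3 -c "
from m import *
a=env.read_camera('side')[:,:,::-1];b=env.read_camera('top')[:,:,::-1]
o=env.get_obs();print(o['tool_pos'],o['tool_rot'],o['force'],o['grip_width'],o['grasp_force'],o['time_s'],o['qpos'])
c=lambda im,x0,y0,w,h,s:cv2.resize(im[y0:y0+h,x0:x0+w],None,fx=s,fy=s,interpolation=cv2.INTER_CUBIC)
cv2.imwrite('pics/c7.png',cv2.convertScaleAbs(np.hstack([c(a,170,210,130,180,3),c(b,190,150,130,180,3)]),alpha=1.4,beta=10))
"
```

```text
[0.50858211 0.02271719 0.14731077] [-1.43078643e+02 -8.91891436e-02  8.43913311e-02] [-0.8941253   0.67699364 -2.73996964] 0.006897483796764388 59.50137134408578 7.1 [ 41.85752494  14.85188731 -26.21040933 107.04870908 -30.24389718
  73.18152554 -61.62828624]
```

View pics/c7.png

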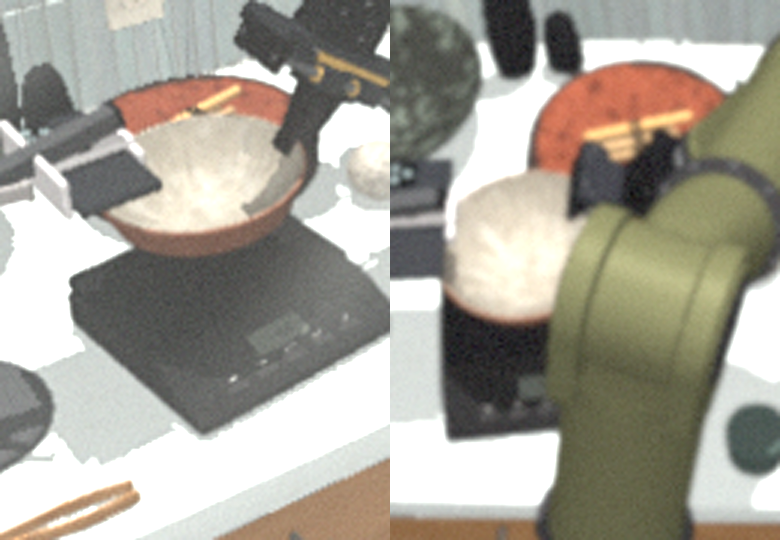

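Run:
```python
from m import *
def rim(p,r=.096):
    t=np.linspace(0,2*np.pi,361); M=R.from_euler("x",p[3]).as_matrix()
    return np.array(p[:3])+np.c_[r*np.cos(t),r*np.sin(t),0*t]@M.T
def f(p):
    a=proj("side",rim(p)); return np.r_[a[:,0].min()-(280+178/4),a[:,0].max()-(280+437/4),a[:,1].min()-(170+192/4),a[:,1].max()-(170+352/4),(p[0]-.4684)/.003*.5]
r=LS(f,[.468,-.263,.161,0]);print(r.x,np.degrees(r.x[3]),r.fun)
t=np.array([.4668,-.3487,.1480]);print("expected", t+[.0016,.0852,.0127])
```

```text
[ 0.46814447 -0.26135727  0.14548999 -0.21317075] -12.213784414600688 [ 0.09816367 -0.10883376  0.01693136 -0.02325738 -0.04258884]
expected [ 0.4684 -0.2635  0.1607]
```

>>> jog_arm([
  {"x": 0,"y": 0,"z": 0,"ax": 2,"ay": 0,"az": 0},
  {"x": 0,"y": 0,"z": 0,"ax": 4,"ay": 0,"az": 0},
  {"x": 0,"y": 0,"z": 0,"ax": 4,"ay": 0,"az": 0},
  {"x": 0,"y": 0,"z": 0,"ax": 2,"ay": 0,"az": 0},
  {"x": 0,"y": 0,"z": 0,"ax": 0,"ay": 0,"az": 0},
])

```text
time_s: 7.6
tool_pos: [0.5086, 0.0193, 0.1458]
tool_rot: [-131.0, 0.1, -0.3]
force: [-0.2, -1.4, -3.2]
grip_width: 0.0071
grasp_force: 60.0
```

>>> jog_arm([
  {"x": 0,"y": 0.38,"z": 0.33,"ax": 0,"ay": 0,"az": 0},
  {"x": 0,"y": 0.76,"z": 0.66,"ax": 0,"ay": 0,"az": 0},
  {"x": 0,"y": 0.76,"z": 0.66,"ax": 0,"ay": 0,"az": 0},
  {"x": 0,"y": 0.3,"z": 0.26,"ax": 0,"ay": 0,"az": 0},
  {"x": 0,"y": 0,"z": 0,"ax": 0,"ay": 0,"az": 0},
])

```text
time_s: 8.1
tool_pos: [0.5082, 0.022, 0.1174]
tool_rot: [-131.1, -0.0, 0.0]
force: [-0.7, 0.4, -2.5]
grip_width: 0.0075
grasp_force: 59.7
```

Run:
```python
from m import *
a=env.read_camera('side')[:,:,::-1]; o=env.get_obs();print(o['tool_pos'],o['tool_rot'],o['force'],o['grip_width'],o['time_s'],o['qpos'])
t=o['tool_pos']
# rim model comparison: terracotta lower-edge profile (bowl lower rim boundary) per column
def rim(p,th,r=.096):
    s=np.linspace(0,2*np.pi,721); M=R.from_euler("x",th,degrees=True).as_matrix(); return p+np.c_[r*np.cos(s),r*np.sin(s),0*s]@M.T
hsv=cv2.cvtColor(a,cv2.COLOR_BGR2HSV)
red=((hsv[...,0]<14)&(hsv[...,1]>90)&(hsv[...,2]>40)).astype(np.uint8)
for th in(-8,-4,0,4): 
    P=proj("side",rim(t+[.0016,.0852*np.cos(np.radians(th)),.0127+.085*np.sin(np.radians(th))],th)); print(th,"umin %.1f umax %.1f vmin %.1f vmax %.1f"%(P[:,0].min(),P[:,0].max(),P[:,1].min(),P[:,1].max()))
for u in range(205,280,6):
    v=np.where(red[265:320,u])[0]+265; print(u,(v.min(),v.max()) if len(v) else None,end="; ")
cv2.imwrite('pics/c8raw.png',a)
```

```text
[0.50855155 0.02191666 0.11791539] [-1.31059541e+02 -5.49713658e-02  1.56957203e-02] [ 0.59049019 -0.43411681 -2.80512769] 0.007794149173084979 8.15 [ 45.79215387  23.79374854 -25.50029906 106.92029682 -36.40310864
  75.1060688  -52.20343794]
-8 umin 203.3 umax 273.5 vmin 257.1 vmax 302.2
-4 umin 202.3 umax 273.5 vmin 256.7 vmax 299.0
0 umin 201.6 umax 273.5 vmin 256.1 vmax 295.9
4 umin 201.1 umax 273.5 vmin 255.4 vmax 292.7
205 None; 211 (np.int64(282), np.int64(282)); 217 (np.int64(287), np.int64(290)); 223 (np.int64(286), np.int64(288)); 229 (np.int64(287), np.int64(294)); 235 (np.int64(288), np.int64(295)); 241 (np.int64(288), np.int64(290)); 247 (np.int64(288), np.int64(290)); 253 (np.int64(288), np.int64(289)); 259 (np.int64(286), np.int64(286)); 265 None; 271 None; 277 None;
```

Run:
```python
from m import *
def rim(p,r=.096):
    t=np.linspace(0,2*np.pi,361); M=R.from_euler("x",p[3]).as_matrix()
    return np.array(p[:3])+np.c_[r*np.cos(t),r*np.sin(t),0*t]@M.T
for vb in(316,320,324):
    f=lambda p:(lambda a:np.r_[a[:,0].min()-(280+178/4),a[:,0].max()-(280+437/4),a[:,1].min()-(170+192/4),a[:,1].max()-(170+vb/4),(p[0]-.4684)/.003*.5])(proj("side",rim(p)))
    r=LS(f,[.468,-.263,.161,0]);print(vb,np.round(r.x,4),np.degrees(r.x[3]),np.round(r.fun,2))
# current picture: pale->red transition along near rim; compare models at several columns
a=cv2.imread('pics/c8raw.png').astype(int)
for u in range(208,262,9):
    col=a[270:312,u]; print(u,[tuple(c) for c in col[8:34:2]])
t=np.array([.5086,.0219,.1178])
for th in(-4,0,4,8,12):
    c=np.radians(th); P=proj("side",rim(np.r_[t+[.0016,.0852*np.cos(c)-.0127*np.sin(c),.0127*np.cos(c)+.0852*np.sin(c)],c],.0945))
    m=P[:,1]>280; print(th,[round(float(P[m][np.abs(P[m][:,0]-u).argmin(),1]),1) for u in range(208,262,9)])
```

```text
316 [ 0.4692 -0.2627  0.1594  0.0239] 1.3720292407135404 [-0.33  0.37  0.04 -0.01  0.13]
320 [ 0.4692 -0.2626  0.1578 -0.0064] -0.36401081181921097 [-0.34  0.37  0.02  0.    0.13]
324 [ 0.4692 -0.2626  0.1562 -0.0351] -2.013324188032519 [-0.32  0.36  0.01  0.02  0.13]
208 [(np.int64(50), np.int64(53), np.int64(57)), (np.int64(61), np.int64(66), np.int64(88)), (np.int64(55), np.int64(63), np.int64(84)), (np.int64(66), np.int64(70), np.int64(83)), (np.int64(118), np.int64(120), np.int64(121)), (np.int64(133), np.int64(135), np.int64(133)), (np.int64(182), np.int64(188), np.int64(181)), (np.int64(228), np.int64(232), np.int64(227)), (np.int64(205), np.int64(207), np.int64(201)), (np.int64(55), np.int64(57), np.int64(57)), (np.int64(51), np.int64(58), np.int64(50)), (np.int64(47), np.int64(45), np.int64(48)), (np.int64(51), np.int64(49), np.int64(51))]
217 [(np.int64(135), np.int64(144), np.int64(153)), (np.int64(136), np.int64(149), np.int64(154)), (np.int64(128), np.int64(139), np.int64(146)), (np.int64(60), np.int64(67), np.int64(92)), (np.int64(54), np.int64(61), np.int64(82)), (np.i
[... 2242 characters left out ...]
int64(168), np.int64(174)), (np.int64(148), np.int64(164), np.int64(171)), (np.int64(122), np.int64(139), np.int64(158)), (np.int64(59), np.int64(70), np.int64(92)), (np.int64(61), np.int64(68), np.int64(89)), (np.int64(57), np.int64(65), np.int64(84)), (np.int64(52), np.int64(62), np.int64(78)), (np.int64(47), np.int64(49), np.int64(52)), (np.int64(45), np.int64(48), np.int64(52)), (np.int64(48), np.int64(50), np.int64(50)), (np.int64(49), np.int64(46), np.int64(50))]
-4 [292.7, 297.1, 298.7, 298.6, 297.1, 294.1]
0 [289.2, 293.5, 295.2, 295.5, 294.5, 292.1]
4 [285.1, 289.6, 291.6, 292.3, 291.8, 289.9]
8 [280.5, 285.5, 288.0, 289.1, 289.1, 287.9]
12 [280.1, 281.0, 284.1, 285.7, 286.3, 285.8]
```

>>> jog_arm([
  {"x": 0,"y": 0,"z": 0,"ax": -2,"ay": 0,"az": 0},
  {"x": 0,"y": 0,"z": 0,"ax": -3.5,"ay": 0,"az": 0},
  {"x": 0,"y": 0,"z": 0,"ax": -3.5,"ay": 0,"az": 0},
  {"x": 0,"y": 0,"z": 0,"ax": -1.5,"ay": 0,"az": 0},
  {"x": 0,"y": 0,"z": 0,"ax": 0,"ay": 0,"az": 0},
])

```text
time_s: 8.65
tool_pos: [0.509, 0.0227, 0.1193]
tool_rot: [-141.7, -0.2, 0.1]
force: [-0.7, 0.2, -2.6]
grip_width: 0.0074
grasp_force: 59.4
```

>>> jog_arm([
  {"x": 0,"y": 0.2,"z": 0.26,"ax": 0,"ay": 0,"az": 0},
  {"x": 0,"y": 0.24,"z": 0.32,"ax": 0,"ay": 0,"az": 0},
  {"x": 0,"y": 0.18,"z": 0.24,"ax": 0,"ay": 0,"az": 0},
  {"x": 0,"y": 0.12,"z": 0.16,"ax": 0,"ay": 0,"az": 0},
  {"x": 0,"y": 0,"z": 0,"ax": 0,"ay": 0,"az": 0},
])

```text
time_s: 9.15
tool_pos: [0.5084, 0.0217, 0.1051]
tool_rot: [-141.5, -0.0, -0.0]
force: [-0.2, -0.6, -2.3]
grip_width: 0.007
grasp_force: 59.6
```

Run:
```python
from m import *
print(env.get_obs()['tool_pos'],env.get_obs()['force'],env.get_obs()['wrist_torque'])
a=env.read_camera('side')[:,:,::-1].astype(int)
def rim(p,r=.096):
    t=np.linspace(0,2*np.pi,361); M=R.from_euler("x",p[3]).as_matrix()
    return np.array(p[:3])+np.c_[r*np.cos(t),r*np.sin(t),0*t]@M.T
us=range(214,262,6); ob=[]
for u in us: ob.append(282+next(i for i,g in enumerate(a[282:312,u,1]) if g<110))
print(ob)
t=env.get_obs()['tool_pos']
for th in(-4,-2,0,2,4):
    c=np.radians(th); P=proj("side",rim(np.r_[t+[.0016,.0852*np.cos(c)-.0127*np.sin(c),.0127*np.cos(c)+.0852*np.sin(c)],c],.0945))
    m=P[:,1]>283; print(th,[round(float(P[m][np.abs(P[m][:,0]-u).argmin(),1]),1) for u in us])
```

```text
[0.50840861 0.02170965 0.10514474] [-0.19252474 -0.63810493 -2.32902389] [-1.32673854  0.0476926  -0.0841401 ]
[296, 298, 300, 300, 300, 299, 298, 289]
-4 [299.8, 301.7, 302.6, 302.7, 302.2, 301.2, 299.4, 296.8]
-2 [297.9, 299.9, 300.8, 301.1, 300.8, 299.8, 298.3, 296.1]
0 [296.1, 298.0, 299.2, 299.5, 299.3, 298.4, 297.1, 295.1]
2 [294.1, 296.1, 297.4, 297.9, 297.8, 297.1, 296.0, 294.2]
4 [292.1, 294.2, 295.6, 296.2, 296.3, 295.9, 294.8, 293.2]
```

>>> jog_arm([
  {"x": 0,"y": 0.0,"z": 0.18,"ax": 0,"ay": 0,"az": 0},
  {"x": 0,"y": 0.06,"z": 0.08,"ax": 0,"ay": 0,"az": 0},
  {"x": 0,"y": 0.06,"z": 0.08,"ax": 0,"ay": 0,"az": 0},
  {"x": 0,"y": 0.06,"z": 0.08,"ax": 0,"ay": 0,"az": 0},
  {"x": 0,"y": 0,"z": 0,"ax": 0,"ay": 0,"az": 0},
])

```text
time_s: 9.7
tool_pos: [0.5088, 0.023, 0.1014]
tool_rot: [-141.6, -0.1, -0.0]
force: [0.7, 0.4, -1.7]
grip_width: 0.0072
grasp_force: 59.3
```

>>> jog_arm([
  {"x": 0,"y": 0.06,"z": 0.08,"ax": 0,"ay": 0,"az": 0},
  {"x": 0,"y": 0.06,"z": 0.08,"ax": 0,"ay": 0,"az": 0},
  {"x": 0,"y": 0,"z": 0,"ax": 0,"ay": 0,"az": 0},
  {"x": 0,"y": 0,"z": 0,"ax": 0,"ay": 0,"az": 0},
  {"x": 0,"y": 0,"z": 0,"ax": 0,"ay": 0,"az": 0},
])

```text
time_s: 10.2
tool_pos: [0.5091, 0.0226, 0.0997]
tool_rot: [-141.6, -0.1, -0.0]
force: [-1.9, -4.1, 2.1]
grip_width: 0.0078
grasp_force: 59.0
```

>>> jog_arm([
  {"x": 0,"y": 0,"z": 0,"ax": 0,"ay": 0,"az": 0},
  {"x": 0,"y": 0,"z": 0,"ax": 0,"ay": 0,"az": 0},
  {"x": 0,"y": 0,"z": 0,"ax": 0,"ay": 0,"az": 0},
  {"x": 0,"y": 0,"z": 0,"ax": 0,"ay": 0,"az": 0},
  {"x": 0,"y": 0,"z": 0,"ax": 0,"ay": 0,"az": 0},
], claw=-0.45)

```text
time_s: 10.7
tool_pos: [0.5086, 0.0235, 0.0993]
tool_rot: [-141.6, -0.1, 0.0]
force: [0.1, -0.2, -0.7]
grip_width: 0.0234
grasp_force: 0.0
```

>>> jog_arm([
  {"x": 0,"y": 0,"z": -0.5,"ax": 0,"ay": 0,"az": 0},
  {"x": 0,"y": 0,"z": -1.0,"ax": 0,"ay": 0,"az": 0},
  {"x": 0,"y": 0,"z": -1.5,"ax": 0,"ay": 0,"az": 0},
  {"x": 0,"y": 0,"z": -2,"ax": 0,"ay": 0,"az": 0},
  {"x": 0,"y": 0,"z": -2,"ax": 0,"ay": 0,"az": 0},
])

```text
time_s: 11.2
tool_pos: [0.5087, -0.0214, 0.1554]
tool_rot: [-141.6, -0.1, -0.0]
force: [0.7, 0.2, -0.1]
grip_width: 0.0242
grasp_force: 0.0
```

Run:
```python
from m import *
o=env.get_obs();print(o['tool_pos'],o['force'],o['qpos'],o['time_s'])
q=[.49368,.33276,.21737,-1.53237]
a=env.read_camera('side')[:,:,::-1].astype(int)
def rim(p,r=.0945):
    t=np.linspace(0,2*np.pi,361); return np.array(p)+np.c_[r*np.cos(t),r*np.sin(t),0*t]
us=list(range(214,262,6)); print([282+next(i for i,g in enumerate(a[282:312,u,1]) if g<110) for u in us])
for c in([.5105,.108,.113],[.5105,.103,.113],[.5105,.113,.113],[.5055,.108,.113]):
    P=proj("side",rim(c)); m=P[:,1]>283; print(c,[round(float(P[m][np.abs(P[m][:,0]-u).argmin(),1]),1) for u in us])
M=R.from_euler("ZYX",[q[3],-np.radians(10),0]).as_matrix()
print("sleeve axes x,y,z",M.T.round(3))
print("grip target", W(q,(.058,-.010,-.019)), W(q,(.058,-.010,.06)))
```

```text
[ 0.50874936 -0.02140702  0.15543627] [ 0.65787476  0.20515498 -0.06220526] [ 44.30926579  16.77627388 -23.87619224 104.16775774 -29.73445405
  77.14207431 -58.38250922] 11.2
[297, 300, 301, 302, 302, 300, 299, 297]
[0.5105, 0.108, 0.113] [297.8, 299.9, 300.9, 301.2, 301.0, 300.2, 298.7, 296.6]
[0.5105, 0.103, 0.113] [296.3, 298.6, 300.0, 300.5, 300.4, 299.8, 298.5, 296.6]
[0.5105, 0.113, 0.113] [299.3, 300.9, 301.7, 301.9, 301.5, 300.4, 299.0, 296.6]
[0.5055, 0.108, 0.113] [298.4, 300.5, 301.7, 302.2, 302.0, 301.2, 300.0, 298.0]
sleeve axes x,y,z [[ 0.038 -0.984  0.174]
 [ 0.999  0.038  0.   ]
 [-0.007  0.174  0.985]]
grip target [0.48600846 0.27200227 0.20873025] [0.48548145 0.28571035 0.28653006]
```

Run:
```python
from m import *
q=[.49368,.33276,.21737,-1.53237]
M=R.from_euler("ZYX",[q[3],-np.radians(10),0]).as_matrix()
Rt=R.from_matrix(np.c_[-M[:,0],M[:,1],-M[:,2]]); o=env.get_obs(); a=R.from_euler("xyz",o["tool_rot"],degrees=True)
mid=a*R.from_rotvec((a.inv()*Rt).as_rotvec()/2)
print("tgt",Rt.as_euler("xyz",degrees=True),mid.as_euler("xyz",degrees=True),"rot total",np.degrees((a.inv()*Rt).magnitude()))
print(W(q,(.058,-.010,.09)))
plan([.46,.06,.345],mid.as_euler("xyz",degrees=True),15)
```

```text
tgt [180.          10.          92.20166635] [-163.08234081   -3.39176939   46.83165422] rot total 101.7214535758471
[0.48528132 0.29091595 0.31607429]
at [ 0.5106 -0.0244  0.1576] [-141.8   -0.3   -0.2] t 11.25
--
{'x': -0.33, 'y': -1.22, 'z': -0.64, 'ax': -1.24, 'ay': -1.29, 'az': -2.88}
{'x': -0.29, 'y': -1.22, 'z': -0.65, 'ax': -1.24, 'ay': -1.29, 'az': -2.88}
{'x': -0.24, 'y': -1.22, 'z': -0.67, 'ax': -1.24, 'ay': -1.29, 'az': -2.88}
{'x': -0.19, 'y': -1.21, 'z': -0.7, 'ax': -1.24, 'ay': -1.29, 'az': -2.88}
{'x': -0.15, 'y': -1.21, 'z': -0.72, 'ax': -1.24, 'ay': -1.29, 'az': -2.88}
--
{'x': -0.1, 'y': -1.2, 'z': -0.74, 'ax': -1.24, 'ay': -1.29, 'az': -2.88}
{'x': -0.06, 'y': -1.18, 'z': -0.77, 'ax': -1.24, 'ay': -1.29, 'az': -2.88}
{'x': -0.02, 'y': -1.17, 'z': -0.79, 'ax': -1.24, 'ay': -1.29, 'az': -2.88}
{'x': 0.02, 'y': -1.15, 'z': -0.82, 'ax': -1.24, 'ay': -1.29, 'az': -2.88}
{'x': 0.06, 'y': -1.13, 'z': -0.84, 'ax': -1.24, 'ay': -1.29, 'az': -2.88}
--
{'x': 0.1, 'y': -1.11, 'z': -0.87, 'ax': -1.24, 'ay': -1.29, 'az': -2.88}
{'x': 0.13, 'y': -1.08, 'z': -0.89, 'ax': -1.24, 'ay': -1.29, 'az': -2.88}
{'x': 0.17, 'y': -1.06, 'z': -0.92, 'ax': -1.24, 'ay': -1.29, 'az': -2.88}
{'x': 0.2, 'y': -1.03, 'z': -0.95, 'ax': -1.24, 'ay': -1.29, 'az': -2.88}
{'x': 0.23, 'y': -1.0, 'z': -0.97, 'ax': -1.24, 'ay': -1.29, 'az': -2.88}
```

>>> jog_arm([
  {"x": -0.3,"y": -1.2,"z": -0.7,"ax": -1.24,"ay": -1.29,"az": -2.88},
  {"x": -0.3,"y": -1.2,"z": -0.7,"ax": -1.24,"ay": -1.29,"az": -2.88},
  {"x": -0.24,"y": -1.2,"z": -0.7,"ax": -1.24,"ay": -1.29,"az": -2.88},
  {"x": -0.2,"y": -1.2,"z": -0.7,"ax": -1.24,"ay": -1.29,"az": -2.88},
  {"x": -0.15,"y": -1.2,"z": -0.7,"ax": -1.24,"ay": -1.29,"az": -2.88},
])

```text
time_s: 11.75
tool_pos: [0.4918, 0.0075, 0.2187]
tool_rot: [-148.4, -3.2, 15.8]
force: [-0.1, -0.7, 0.5]
grip_width: 0.024
grasp_force: 0.0
```

>>> jog_arm([
  {"x": -0.1,"y": -1.2,"z": -0.75,"ax": -1.24,"ay": -1.29,"az": -2.88},
  {"x": -0.05,"y": -1.2,"z": -0.8,"ax": -1.24,"ay": -1.29,"az": -2.88},
  {"x": 0,"y": -1.2,"z": -0.8,"ax": -1.24,"ay": -1.29,"az": -2.88},
  {"x": 0,"y": -1.15,"z": -0.8,"ax": -1.24,"ay": -1.29,"az": -2.88},
  {"x": 0.05,"y": -1.15,"z": -0.85,"ax": -1.24,"ay": -1.29,"az": -2.88},
], claw=1)

```text
time_s: 12.25
tool_pos: [0.475, 0.0349, 0.2818]
tool_rot: [-155.6, -4.2, 31.5]
force: [-0.1, -0.7, -0.3]
grip_width: 0.0562
grasp_force: 0.0
```

>>> jog_arm([
  {"x": 0.1,"y": -1.1,"z": -0.9,"ax": -1.24,"ay": -1.29,"az": -2.88},
  {"x": 0.13,"y": -1.1,"z": -0.9,"ax": -1.24,"ay": -1.29,"az": -2.88},
  {"x": 0.17,"y": -1.05,"z": -0.9,"ax": -1.24,"ay": -1.29,"az": -2.88},
  {"x": 0.2,"y": -1.0,"z": -0.95,"ax": -1.24,"ay": -1.29,"az": -2.88},
  {"x": 0.2,"y": -1.0,"z": -0.95,"ax": -1.24,"ay": -1.29,"az": -2.88},
])

```text
time_s: 12.75
tool_pos: [0.4584, 0.0624, 0.3443]
tool_rot: [-162.9, -3.3, 47.3]
force: [-0.1, 0.3, -0.0]
grip_width: 0.0862
grasp_force: 0.0
```

Run:
```python
from m import *
print(env.get_obs()['qpos'])
plan([.4853,.2909,.320],[180,10,92.2],15)
```

```text
[ 33.41813446   2.97204405 -34.67037285  89.80340449 -12.52801651
  97.82263841 -44.2075341 ]
at [0.4584 0.0624 0.3443] [-162.9   -3.3   47.3] t 12.75
--
{'x': 1.23, 'y': -0.79, 'z': 0.49, 'ax': -1.25, 'ay': -1.28, 'az': -2.85}
{'x': 1.28, 'y': -0.74, 'z': 0.44, 'ax': -1.25, 'ay': -1.28, 'az': -2.85}
{'x': 1.32, 'y': -0.69, 'z': 0.4, 'ax': -1.25, 'ay': -1.28, 'az': -2.85}
{'x': 1.36, 'y': -0.63, 'z': 0.35, 'ax': -1.25, 'ay': -1.28, 'az': -2.85}
{'x': 1.4, 'y': -0.57, 'z': 0.31, 'ax': -1.25, 'ay': -1.28, 'az': -2.85}
--
{'x': 1.43, 'y': -0.5, 'z': 0.27, 'ax': -1.25, 'ay': -1.28, 'az': -2.85}
{'x': 1.46, 'y': -0.43, 'z': 0.22, 'ax': -1.25, 'ay': -1.28, 'az': -2.85}
{'x': 1.49, 'y': -0.37, 'z': 0.18, 'ax': -1.25, 'ay': -1.28, 'az': -2.85}
{'x': 1.51, 'y': -0.29, 'z': 0.14, 'ax': -1.25, 'ay': -1.28, 'az': -2.85}
{'x': 1.52, 'y': -0.22, 'z': 0.1, 'ax': -1.25, 'ay': -1.28, 'az': -2.85}
--
{'x': 1.53, 'y': -0.15, 'z': 0.06, 'ax': -1.25, 'ay': -1.28, 'az': -2.85}
{'x': 1.54, 'y': -0.07, 'z': 0.03, 'ax': -1.25, 'ay': -1.28, 'az': -2.85}
{'x': 1.54, 'y': 0.0, 'z': -0.01, 'ax': -1.25, 'ay': -1.28, 'az': -2.85}
{'x': 1.54, 'y': 0.08, 'z': -0.04, 'ax': -1.25, 'ay': -1.28, 'az': -2.85}
{'x': 1.53, 'y': 0.16, 'z': -0.07, 'ax': -1.25, 'ay': -1.28, 'az': -2.85}
```

>>> jog_arm([
  {"x": 1.25,"y": -0.8,"z": 0.45,"ax": -1.25,"ay": -1.28,"az": -2.85},
  {"x": 1.3,"y": -0.75,"z": 0.45,"ax": -1.25,"ay": -1.28,"az": -2.85},
  {"x": 1.3,"y": -0.7,"z": 0.4,"ax": -1.25,"ay": -1.28,"az": -2.85},
  {"x": 1.35,"y": -0.65,"z": 0.35,"ax": -1.25,"ay": -1.28,"az": -2.85},
  {"x": 1.4,"y": -0.55,"z": 0.3,"ax": -1.25,"ay": -1.28,"az": -2.85},
])

```text
time_s: 13.25
tool_pos: [0.4675, 0.1402, 0.3349]
tool_rot: [-169.6, -0.4, 62.7]
force: [0.1, -0.9, 0.2]
grip_width: 0.0869
grasp_force: 0.0
```

>>> jog_arm([
  {"x": 1.45,"y": -0.5,"z": 0.25,"ax": -1.25,"ay": -1.28,"az": -2.85},
  {"x": 1.45,"y": -0.45,"z": 0.2,"ax": -1.25,"ay": -1.28,"az": -2.85},
  {"x": 1.5,"y": -0.35,"z": 0.2,"ax": -1.25,"ay": -1.28,"az": -2.85},
  {"x": 1.5,"y": -0.3,"z": 0.15,"ax": -1.25,"ay": -1.28,"az": -2.85},
  {"x": 1.5,"y": -0.2,"z": 0.1,"ax": -1.25,"ay": -1.28,"az": -2.85},
])

```text
time_s: 13.75
tool_pos: [0.4768, 0.2162, 0.3271]
tool_rot: [-175.4, 4.1, 77.7]
force: [-0.2, -0.2, -0.5]
grip_width: 0.087
grasp_force: 0.0
```

>>> jog_arm([
  {"x": 1.55,"y": -0.15,"z": 0.05,"ax": -1.25,"ay": -1.28,"az": -2.85},
  {"x": 1.55,"y": -0.05,"z": 0.05,"ax": -1.25,"ay": -1.28,"az": -2.85},
  {"x": 1.55,"y": 0,"z": 0,"ax": -1.25,"ay": -1.28,"az": -2.85},
  {"x": 1.55,"y": 0.1,"z": -0.05,"ax": -1.25,"ay": -1.28,"az": -2.85},
  {"x": 1.5,"y": 0.15,"z": -0.05,"ax": -1.25,"ay": -1.28,"az": -2.85},
])

```text
time_s: 14.25
tool_pos: [0.4863, 0.2925, 0.3187]
tool_rot: [-179.9, 9.9, 92.3]
force: [-0.4, -0.2, 0.3]
grip_width: 0.0869
grasp_force: 0.0
```

Run:
```python
from m import *
print(env.get_obs()['qpos'])
q=[.49368,.33276,.21737,-1.53237]
plan(W(q,(.058,-.010,-.019)),[180,10,92.2],5)
```

```text
[  2.2924007   17.07406767 -51.74200092  80.65442686  20.15512
  95.85137017 -45.97745969]
at [0.4863 0.2925 0.3187] [-179.9    9.9   92.3] t 14.25
--
{'x': -0.02, 'y': -0.02, 'z': 2.24, 'ax': -0.02, 'ay': -0.01, 'az': 0.02}
{'x': -0.02, 'y': -0.02, 'z': 2.24, 'ax': -0.02, 'ay': -0.01, 'az': 0.02}
{'x': -0.02, 'y': -0.02, 'z': 2.24, 'ax': -0.02, 'ay': -0.01, 'az': 0.02}
{'x': -0.02, 'y': -0.02, 'z': 2.24, 'ax': -0.02, 'ay': -0.01, 'az': 0.02}
{'x': -0.02, 'y': -0.02, 'z': 2.24, 'ax': -0.02, 'ay': -0.01, 'az': 0.02}
```

>>> jog_arm([
  {"x": 0,"y": -0.05,"z": 1.5,"ax": 0,"ay": 0,"az": 0},
  {"x": 0,"y": -0.05,"z": 1.8,"ax": 0,"ay": 0,"az": 0},
  {"x": 0,"y": 0,"z": 1.8,"ax": 0,"ay": 0,"az": 0},
  {"x": 0,"y": 0,"z": 1.5,"ax": 0,"ay": 0,"az": 0},
  {"x": 0,"y": 0,"z": 0,"ax": 0,"ay": 0,"az": 0},
])

```text
time_s: 14.75
tool_pos: [0.485, 0.2785, 0.2521]
tool_rot: [-179.7, 10.0, 92.1]
force: [0.3, -0.4, 0.0]
grip_width: 0.0869
grasp_force: 0.0
```

Run:
```python
from m import *
q=[.49368,.33276,.21737,-1.53237]
M=R.from_euler("ZYX",[q[3],-np.radians(10),0]).as_matrix()
print(((env.get_obs()['tool_pos']-q[:3])@M).round(4),env.get_obs()['tool_rot'])
```

```text
[ 0.0591 -0.0108  0.0248] [-179.70068773   10.00754311   92.07400804]
```

>>> jog_arm([
  {"x": 0.2,"y": 0,"z": 0.6,"ax": 0,"ay": 0,"az": 0},
  {"x": 0,"y": 0,"z": 0.8,"ax": 0,"ay": 0,"az": 0},
  {"x": 0,"y": 0,"z": 0.8,"ax": 0,"ay": 0,"az": 0},
  {"x": 0,"y": 0,"z": 0.4,"ax": 0,"ay": 0,"az": 0},
  {"x": 0,"y": 0,"z": 0,"ax": 0,"ay": 0,"az": 0},
])

```text
time_s: 15.25
tool_pos: [0.4861, 0.276, 0.2281]
tool_rot: [-179.9, 9.9, 91.9]
force: [0.3, -0.5, 0.4]
grip_width: 0.087
grasp_force: 0.0
```

>>> jog_arm([
  {"x": 0,"y": 0,"z": 0.6,"ax": 0,"ay": 0,"az": 0},
  {"x": 0,"y": 0,"z": 0.6,"ax": 0,"ay": 0,"az": 0},
  {"x": 0,"y": 0,"z": 0.6,"ax": 0,"ay": 0,"az": 0},
  {"x": 0,"y": 0,"z": 0,"ax": 0,"ay": 0,"az": 0},
  {"x": 0,"y": 0,"z": 0,"ax": 0,"ay": 0,"az": 0},
])

```text
time_s: 15.75
tool_pos: [0.4863, 0.2733, 0.2108]
tool_rot: [-179.9, 9.9, 91.9]
force: [0.3, -0.1, -0.1]
grip_width: 0.087
grasp_force: 0.0
```

```bash
cat >> m.py <<'E'
q=[.49368,.33276,.21737,-1.53237]
M=R.from_euler("ZYX",[q[3],-np.radians(10),0]).as_matrix()
def st():
    o=env.get_obs();print("local",((o['tool_pos']-q[:3])@M*1000).round(2),"F",(o['force']@M).round(2),o['tool_rot'].round(2),"w",round(o['grip_width'],4),round(o['grasp_force'],1),"t",o['time_s'])
E
python3 -c "
from m import *
st()
a=env.read_camera('side')[:,:,::-1];b=env.read_camera('top')[:,:,::-1]
cv2.imwrite('pics/s9raw.png',a);cv2.imwrite('pics/t9raw.png',b)"
```

```text
local [ 57.12  -9.65 -16.72] F [ 0.14  0.32 -0.08] [-179.9     9.89   91.94] w 0.087 0.0 t 15.75
```

>>> jog_arm([
  {"x": -0.1,"y": 0,"z": 0.1,"ax": 0,"ay": 0,"az": 0},
  {"x": -0.1,"y": 0,"z": 0.1,"ax": 0,"ay": 0,"az": 0},
  {"x": 0,"y": 0,"z": 0,"ax": 0,"ay": 0,"az": 0},
  {"x": 0,"y": 0,"z": 0,"ax": 0,"ay": 0,"az": 0},
  {"x": 0,"y": 0,"z": 0,"ax": 0,"ay": 0,"az": 0},
])

```text
time_s: 16.35
tool_pos: [0.4865, 0.2714, 0.2095]
tool_rot: [-179.9, 9.9, 92.0]
force: [-0.4, 1.4, 0.8]
grip_width: 0.0874
grasp_force: 0.6
```

```bash
cat >> m.py <<'E'
ref=cv2.cvtColor(cv2.imread('pics/s9raw.png'),cv2.COLOR_BGR2GRAY).astype(np.float32) if __import__('os').path.exists('pics/s9raw.png') else None
def look(n=4,box=None):
    "mean local pose, force and picture"
    Ps,Fs,I=[],[],0
    for _ in range(n):
        im=env.read_camera('side'); I=I+im.astype(np.float32); o=env.get_obs(); Ps.append((o['tool_pos']-q[:3])@M*1000); Fs.append(o['force']@M)
    print("P",np.mean(Ps,0).round(2),"F",np.mean(Fs,0).round(2),"+-",np.std(Fs,0).round(2),"t",o['time_s'],"w",round(o['grip_width'],4),round(o['grasp_force'],1))
    return I/n
E
python3 -c "
from m import *
I=look(6);np.save('a0.npy',I)
# predicted pixel positions: phone corner regions
for L in((.16,0,0),(.165,-.03,-.02),(.071,-.062,-.01),(.0,0,0)): print(L,proj('side',W(q,L)))"
```

```text
P [ 58.81  -9.56 -18.39] F [-1.45  0.16  1.13] +- [0.47 0.68 0.23] t 16.65 w 0.0871 0.7
(0.16, 0, 0) [[210.84568712 247.07892601]]
(0.165, -0.03, -0.02) [[220.10516432 257.43770392]]
(0.071, -0.062, -0.01) [[190.79590331 278.14635014]]
(0.0, 0, 0) [[152.73854256 277.48317903]]
```

```bash
cat >> m.py <<'E'
def shift(I,J,box):
    x0,y0,x1,y1=box; f=lambda A:cv2.GaussianBlur(cv2.cvtColor(A.astype(np.uint8),cv2.COLOR_RGB2GRAY).astype(np.float32),(0,0),.8)
    A,B=f(I),f(J); t=A[y0:y1,x0:x1]; s=B[y0-6:y1+6,x0-6:x1+6]
    w=np.eye(2,3,dtype=np.float32)
    try: cc,w=cv2.findTransformECC(t,B[y0:y1,x0:x1],w,cv2.MOTION_TRANSLATION,(3,200,1e-6)); return w[:,2],cc
    except cv2.error as e: return None,0
E
python3 - <<'E'
from m import *
I0=cv2.imread('pics/s9raw.png')[:,:,::-1].astype(np.float32);I=np.load('a0.npy')
for L in((.071,0,0),(.16,0,0)): print("px per mm",proj('side',W(q,np.array(L)+[.001,0,0]))-proj('side',W(q,L)))
for b in((196,250,226,275),(200,240,225,262),(150,268,168,284),(205,245,222,270)): print(b,shift(I0,I,b))
print("static",shift(I0,I,(230,310,290,340)))
a=I0.astype(np.uint8)[225:325,130:260]
cv2.imwrite('pics/c10.png',cv2.resize(a,None,fx=6,fy=6,interpolation=cv2.INTER_CUBIC)[:,:,::-1])
E
```

```text
px per mm [[ 0.36479165 -0.19092363]]
px per mm [[ 0.34830765 -0.1816582 ]]
(196, 250, 226, 275) (array([ 0.16865648, -0.04806075], dtype=float32), 0.9869819501780346)
(200, 240, 225, 262) (array([ 0.18467778, -0.04133718], dtype=float32), 0.9827847593899456)
(150, 268, 168, 284) (array([ 0.24156407, -0.2558595 ], dtype=float32), 0.9643590778238798)
(205, 245, 222, 270) (array([ 0.19384657, -0.05589817], dtype=float32), 0.9838149859697973)
static (array([-0.01760561,  0.02009742], dtype=float32), 0.9998992749005008)
```

>>> jog_arm([
  {"x": -0.2,"y": 0,"z": 0,"ax": 0,"ay": 0,"az": 0},
  {"x": -0.3,"y": 0,"z": 0,"ax": 0,"ay": 0,"az": 0},
  {"x": -0.3,"y": 0,"z": 0,"ax": 0,"ay": 0,"az": 0},
  {"x": -0.2,"y": 0,"z": 0,"ax": 0,"ay": 0,"az": 0},
  {"x": 0,"y": 0,"z": 0,"ax": 0,"ay": 0,"az": 0},
])

```text
time_s: 17.15
tool_pos: [0.4868, 0.2604, 0.2111]
tool_rot: [-179.9, 9.9, 91.9]
force: [0.1, 0.5, 0.7]
grip_width: 0.087
grasp_force: 0.5
```

Run:
```python
from m import *
I0=cv2.imread('pics/s9raw.png')[:,:,::-1].astype(np.float32);I=look(6);np.save('a1.npy',I)
for b in((196,250,226,275),(200,240,225,262),(205,245,222,270)): print(b,shift(I0,I,b))
o=env.get_obs();print(o['tool_rot'],o['qpos'])
```

```text
P [ 69.19  -9.71 -18.71] F [-0.74  0.47  0.82] +- [0.52 0.31 0.28] t 17.45 w 0.0871 0.4
(196, 250, 226, 275) (array([ 4.153419 , -2.2062478], dtype=float32), 0.9655592277019807)
(200, 240, 225, 262) (array([ 4.045043 , -2.3263578], dtype=float32), 0.9076244706422824)
(205, 245, 222, 270) (array([ 4.118238 , -2.1599693], dtype=float32), 0.9811702640036251)
[-179.90579567    9.88712292   91.94671272] [  6.01914709  17.05631502 -50.62827583  92.90599479  20.48694299
  83.54385128 -45.83753978]
```

>>> jog_arm([
  {"x": -0.2,"y": 0,"z": 0,"ax": 0,"ay": 0,"az": 0},
  {"x": -0.4,"y": 0,"z": 0,"ax": 0,"ay": 0,"az": 0},
  {"x": -0.6,"y": 0,"z": 0,"ax": 0,"ay": 0,"az": 0},
  {"x": -0.6,"y": 0,"z": 0,"ax": 0,"ay": 0,"az": 0},
  {"x": -0.6,"y": 0,"z": 0,"ax": 0,"ay": 0,"az": 0},
])

```text
time_s: 17.95
tool_pos: [0.4876, 0.2368, 0.2153]
tool_rot: [-179.9, 9.9, 91.9]
force: [0.8, 1.7, -0.1]
grip_width: 0.087
grasp_force: 0.7
```

>>> jog_arm([
  {"x": -0.6,"y": 0,"z": 0,"ax": 0,"ay": 0,"az": 0},
  {"x": -0.6,"y": 0,"z": 0,"ax": 0,"ay": 0,"az": 0},
  {"x": -0.6,"y": 0,"z": 0,"ax": 0,"ay": 0,"az": 0},
  {"x": -0.6,"y": 0,"z": 0,"ax": 0,"ay": 0,"az": 0},
  {"x": -0.6,"y": 0,"z": 0,"ax": 0,"ay": 0,"az": 0},
])

```text
time_s: 18.45
tool_pos: [0.4886, 0.2076, 0.2204]
tool_rot: [-179.9, 9.9, 91.9]
force: [1.7, 1.5, -0.1]
grip_width: 0.0873
grasp_force: 0.7
```

>>> jog_arm([
  {"x": -0.6,"y": 0,"z": 0,"ax": 0,"ay": 0,"az": 0},
  {"x": -0.6,"y": 0,"z": 0,"ax": 0,"ay": 0,"az": 0},
  {"x": -0.6,"y": 0,"z": 0,"ax": 0,"ay": 0,"az": 0},
  {"x": -0.4,"y": 0,"z": 0,"ax": 0,"ay": 0,"az": 0},
  {"x": -0.3,"y": 0,"z": 0,"ax": 0,"ay": 0,"az": 0},
])

```text
time_s: 18.95
tool_pos: [0.4894, 0.183, 0.2247]
tool_rot: [-179.9, 9.9, 91.9]
force: [1.0, 1.1, -0.4]
grip_width: 0.0871
grasp_force: 0.6
```

Run:
```python
from m import *
I=look(4);np.save('a2.npy',I)
o=env.get_obs();print(o['tool_rot'],o['qpos'])
a0=proj('side',W(q,(.13,-.04,-.03)));print((proj('side',W(q,(.13+.0111,-.04,-.03)))-a0))
```

```text
P [148.5  -10.09 -18.81] F [-0.64  0.37  0.57] +- [0.43 0.29 0.16] t 19.15 w 0.0868 0.4
[-179.90059005    9.8891211    91.94381529] [ 14.87979264  10.41015277 -49.34285227  96.88111932  16.31722003
  82.15089634 -35.50266204]
[[ 3.92148344 -2.11777326]]
```

>>> jog_arm([
  {"x": -0.2,"y": 0,"z": 0,"ax": 0,"ay": 0,"az": 0},
  {"x": -0.5,"y": 0,"z": 0,"ax": 0,"ay": 0,"az": 0},
  {"x": -0.5,"y": 0,"z": 0,"ax": 0,"ay": 0,"az": 0},
  {"x": -0.4,"y": 0,"z": 0,"ax": 0,"ay": 0,"az": 0},
  {"x": -0.1,"y": 0,"z": 0,"ax": 0,"ay": 0,"az": 0},
])

```text
time_s: 19.65
tool_pos: [0.4901, 0.1657, 0.2277]
tool_rot: [-179.9, 9.9, 91.9]
force: [0.6, -0.1, -0.3]
grip_width: 0.087
grasp_force: 0.6
```

Run:
```python
from m import *
I=look(10);np.save('a3.npy',I); B=0
for _ in range(6): B=B+env.read_camera('top').astype(np.float32)/6
np.save('b3.npy',B)
c=lambda im,x0,y0,w,h,s:cv2.resize(im[y0:y0+h,x0:x0+w],None,fx=s,fy=s,interpolation=cv2.INTER_CUBIC)
x,y=proj('side',W(q,(.06,0,0)))[0].astype(int);u,v=proj('top',W(q,(.06,0,0)))[0].astype(int)
print(x-24,y-24,u-24,v-24)
cv2.imwrite('pics/c11.png',np.hstack([c(I,x-24,y-24,48,48,8),c(B,u-24,v-24,48,48,8)])[:,:,::-1].clip(0,255))
# intensity along the rod axis for travel coordinate a (mm from initial sleeve_end)
g=I.mean(2);m=np.arange(-5,125,2.)
for h in(.0,.005): print(h,[int(round(float(z))) for z in cv2.remap(g,*[np.float32(proj('side',np.array([W(q,(k/1000,-.005,h)) for k in m])))[:,i:i+1] for i in(0,1)],cv2.INTER_LINEAR)[:,0]])
```

```text
P [165.1  -10.17 -18.81] F [-0.67  0.92  0.04] +- [0.48 0.73 0.5 ] t 20.15 w 0.0869 0.5
151 241 153 197
0.0 [135, 140, 140, 140, 140, 139, 139, 139, 140, 140, 141, 141, 141, 140, 140, 140, 140, 141, 141, 141, 141, 140, 141, 141, 140, 140, 140, 141, 140, 139, 140, 141, 140, 140, 140, 141, 140, 139, 140, 140, 140, 140, 140, 141, 141, 141, 141, 141, 141, 135, 101, 86, 102, 133, 141, 132, 103, 64, 47, 49, 65, 83, 91, 93, 90]
0.005 [166, 179, 176, 180, 179, 176, 179, 176, 184, 176, 173, 180, 169, 177, 178, 170, 177, 173, 175, 175, 169, 170, 170, 168, 171, 169, 172, 172, 173, 174, 170, 169, 173, 169, 172, 173, 166, 169, 168, 166, 168, 164, 167, 168, 166, 166, 160, 165, 164, 153, 125, 92, 126, 167, 163, 144, 106, 61, 47, 44, 46, 48, 53, 62, 60][ WARN:0@14.029] global loadsave.cpp:1063 imwrite_ Unsupported depth image for selected encoder is fallbacked to CV_8U.
```

View pics/c11.png

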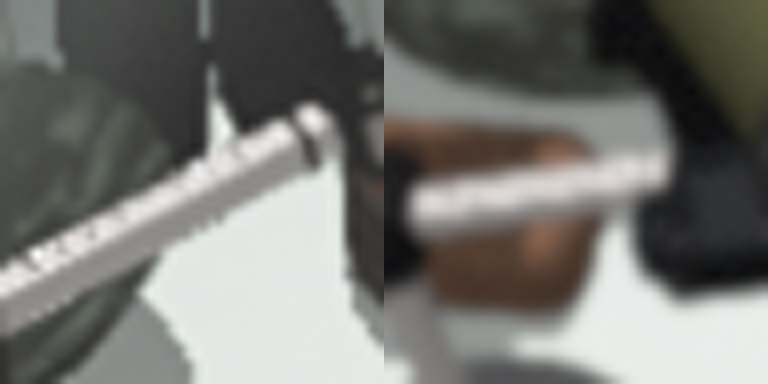

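>>> jog_arm([
  {"x": 0.1,"y": 0,"z": 0,"ax": 0,"ay": 0,"az": 0},
  {"x": 0.25,"y": 0,"z": 0,"ax": 0,"ay": 0,"az": 0},
  {"x": 0.3,"y": 0.1,"z": 0,"ax": 0,"ay": 0,"az": 0},
  {"x": 0.25,"y": 0.1,"z": 0,"ax": 0,"ay": 0,"az": 0},
  {"x": 0.1,"y": 0.1,"z": 0,"ax": 0,"ay": 0,"az": 0},
])

```text
time_s: 20.95
tool_pos: [0.4923, 0.1772, 0.2256]
tool_rot: [-179.9, 9.9, 92.0]
force: [-0.3, 0.1, 0.1]
grip_width: 0.0871
grasp_force: 0.4
```

```bash
cat >> m.py <<'E'
def prof(I,m=np.arange(85,125,1.)):
    g=I.mean(2)
    for h in(0,.005):
        P=np.float32(proj('side',np.array([W(q,(k/1000,-.005,h)) for k in m])))
        z=cv2.remap(g,P[:,:1].copy(),P[:,1:].copy(),cv2.INTER_LINEAR)[:,0]; print(h,dict(zip(m.astype(int).tolist(),z.round().astype(int).tolist())))
E
python3 - <<'E'
from m import *
I=look(6);np.save('a4.npy',I);prof(I)
E
```

```text
P [154.77  -7.17 -18.87] F [-0.96 -1.02  0.29] +- [0.61 0.45 0.39] t 21.25 w 0.0871 0.5
0 {85: 140, 86: 140, 87: 140, 88: 140, 89: 140, 90: 140, 91: 140, 92: 138, 93: 136, 94: 121, 95: 102, 96: 81, 97: 66, 98: 55, 99: 46, 100: 46, 101: 47, 102: 49, 103: 55, 104: 61, 105: 72, 106: 82, 107: 90, 108: 92, 109: 94, 110: 95, 111: 94, 112: 92, 113: 90, 114: 90, 115: 92, 116: 93, 117: 93, 118: 92, 119: 91, 120: 90, 121: 90, 122: 88, 123: 86, 124: 83}
0.005 {85: 166, 86: 161, 87: 159, 88: 163, 89: 166, 90: 167, 91: 165, 92: 161, 93: 153, 94: 139, 95: 119, 96: 93, 97: 69, 98: 51, 99: 48, 100: 46, 101: 46, 102: 46, 103: 46, 104: 46, 105: 47, 106: 47, 107: 49, 108: 53, 109: 61, 110: 65, 111: 69, 112: 69, 113: 62, 114: 53, 115: 50, 116: 49, 117: 46, 118: 45, 119: 45, 120: 45, 121: 48, 122: 51, 123: 54, 124: 58}
```

>>> jog_arm([
  {"x": -0.06,"y": 0.1,"z": 0,"ax": 0,"ay": 0,"az": 0},
  {"x": 0,"y": 0.08,"z": 0,"ax": 0,"ay": 0,"az": 0},
  {"x": 0,"y": 0,"z": 0,"ax": 0,"ay": 0,"az": 0},
  {"x": 0,"y": 0,"z": 0,"ax": 0,"ay": 0,"az": 0},
  {"x": 0,"y": 0,"z": 0,"ax": 0,"ay": 0,"az": 0},
])

```text
time_s: 21.75
tool_pos: [0.4945, 0.176, 0.2259]
tool_rot: [-179.9, 9.9, 91.9]
force: [-0.7, 1.2, 0.7]
grip_width: 0.0869
grasp_force: 0.4
```

Run:
```python
from m import *
I=look(6);np.save('a5.npy',I);prof(I,np.arange(92,108,1.))
```

```text
P [155.7   -5.17 -18.75] F [-0.71 -0.39  0.09] +- [0.67 0.43 0.4 ] t 22.05 w 0.0872 0.4
0 {92: 138, 93: 136, 94: 121, 95: 102, 96: 81, 97: 66, 98: 55, 99: 47, 100: 47, 101: 46, 102: 47, 103: 49, 104: 51, 105: 60, 106: 71, 107: 80}
0.005 {92: 156, 93: 149, 94: 136, 95: 117, 96: 91, 97: 66, 98: 49, 99: 47, 100: 45, 101: 45, 102: 45, 103: 46, 104: 46, 105: 46, 106: 46, 107: 48}
```

>>> jog_arm([
  {"x": 0.03,"y": 0,"z": 0,"ax": 0,"ay": 0,"az": 0},
  {"x": 0,"y": 0,"z": 0,"ax": 0,"ay": 0,"az": 0},
  {"x": 0,"y": 0,"z": 0,"ax": 0,"ay": 0,"az": 0},
  {"x": 0,"y": 0,"z": 0,"ax": 0,"ay": 0,"az": 0},
  {"x": 0,"y": 0,"z": 0,"ax": 0,"ay": 0,"az": 0},
], claw=0.1, squeeze=15)

```text
time_s: 22.55
tool_pos: [0.4936, 0.1764, 0.2258]
tool_rot: [-179.8, 9.9, 92.0]
force: [-2.5, 0.4, 2.0]
grip_width: 0.0549
grasp_force: 4.9
```

Run:
```python
from m import *
I=look(6);np.save('a6.npy',I);prof(I,np.arange(92,112,1.))
```

```text
P [155.68  -6.03 -18.99] F [ 1.24 -2.82  1.54] +- [0.35 0.27 0.37] t 22.85 w 0.0483 3.7
0 {92: 138, 93: 135, 94: 120, 95: 101, 96: 81, 97: 66, 98: 55, 99: 46, 100: 46, 101: 46, 102: 47, 103: 51, 104: 56, 105: 66, 106: 76, 107: 84, 108: 89, 109: 94, 110: 97, 111: 96}
0.005 {92: 160, 93: 153, 94: 139, 95: 119, 96: 93, 97: 69, 98: 52, 99: 48, 100: 46, 101: 46, 102: 47, 103: 48, 104: 48, 105: 49, 106: 48, 107: 49, 108: 52, 109: 59, 110: 64, 111: 69}
```

>>> jog_arm([
  {"x": 0,"y": 0,"z": 0,"ax": 0,"ay": 0,"az": 0},
  {"x": 0,"y": 0,"z": 0,"ax": 0,"ay": 0,"az": 0},
  {"x": 0,"y": 0,"z": 0,"ax": 0,"ay": 0,"az": 0},
  {"x": 0,"y": 0,"z": 0,"ax": 0,"ay": 0,"az": 0},
  {"x": 0,"y": 0,"z": 0,"ax": 0,"ay": 0,"az": 0},
], claw=-1, squeeze=20)

```text
time_s: 23.35
tool_pos: [0.5004, 0.174, 0.2258]
tool_rot: [179.5, 9.9, 91.7]
force: [13.0, -3.2, -8.0]
grip_width: 0.0292
grasp_force: 20.4
```

Run:
```python
from m import *
I=look(6);np.save('a7.npy',I);prof(I,np.arange(92,116,1.))
```

```text
P [157.97   0.57 -19.25] F [ 2.74 13.34 -7.47] +- [0.63 0.27 0.24] t 23.65 w 0.0295 20.4
0 {92: 138, 93: 135, 94: 121, 95: 103, 96: 83, 97: 74, 98: 68, 99: 64, 100: 59, 101: 53, 102: 49, 103: 48, 104: 47, 105: 52, 106: 59, 107: 66, 108: 76, 109: 86, 110: 94, 111: 96, 112: 94, 113: 93, 114: 92, 115: 92}
0.005 {92: 144, 93: 138, 94: 127, 95: 114, 96: 92, 97: 72, 98: 62, 99: 63, 100: 64, 101: 61, 102: 56, 103: 50, 104: 48, 105: 47, 106: 46, 107: 47, 108: 47, 109: 49, 110: 52, 111: 56, 112: 58, 113: 59, 114: 64, 115: 64}
```

>>> jog_arm([
  {"x": -0.05,"y": 0.15,"z": 0,"ax": 0,"ay": 0,"az": 0},
  {"x": -0.05,"y": 0.15,"z": 0,"ax": 0,"ay": 0,"az": 0},
  {"x": -0.05,"y": 0.15,"z": 0,"ax": 0,"ay": 0,"az": 0},
  {"x": -0.1,"y": 0.05,"z": 0,"ax": 0,"ay": 0,"az": 0},
  {"x": 0,"y": 0,"z": 0,"ax": 0,"ay": 0,"az": 0},
], squeeze=30)

```text
time_s: 24.15
tool_pos: [0.5007, 0.1738, 0.2259]
tool_rot: [180.0, 9.9, 91.9]
force: [6.4, -1.7, -6.1]
grip_width: 0.0284
grasp_force: 30.2
```

Run:
```python
from m import *
I=look(6);np.save('a8.npy',I);prof(I,np.arange(92,116,1.))
o=env.get_obs();print(o['tool_rot'],o['wrist_torque'])
for n in(3,4,5,7,8):
    J=np.load(f'a{n}.npy'); print(n,shift(J,I,(210,225,225,258)))
```

```text
P [158.2    0.92 -19.18] F [ 1.15  5.39 -5.67] +- [0.49 0.38 0.46] t 24.45 w 0.028 30.2
0 {92: 138, 93: 135, 94: 121, 95: 103, 96: 84, 97: 77, 98: 73, 99: 71, 100: 66, 101: 60, 102: 53, 103: 49, 104: 46, 105: 50, 106: 57, 107: 64, 108: 74, 109: 84, 110: 93, 111: 96, 112: 95, 113: 94, 114: 92, 115: 91}
0.005 {92: 144, 93: 137, 94: 127, 95: 115, 96: 93, 97: 74, 98: 64, 99: 67, 100: 68, 101: 63, 102: 55, 103: 47, 104: 47, 105: 48, 106: 48, 107: 48, 108: 47, 109: 48, 110: 51, 111: 55, 112: 58, 113: 59, 114: 64, 115: 64}
[179.94822828   9.87028995  91.90499554] [-0.04425896 -1.30647746  0.32380748]
3 (None, 0)
4 (array([-3.4471512, -0.7388898], dtype=float32), 0.882745227857098)
5 (array([-3.5766547 , -0.45909068], dtype=float32), 0.9178348643600979)
7 (array([-0.16222058, -0.36784047], dtype=float32), 0.987250310450176)
8 (array([8.4390464e-08, 2.5136037e-08], dtype=float32), 0.9999999753347785)
```

```bash
cat > fit.py <<'E'
from m import *
from scipy.special import erf
m=np.arange(84,125,.5)
def line(I,h):
    P=np.float32(proj('side',np.array([W(q,(k/1000,-.005,h)) for k in m]))); return cv2.remap(I.mean(2),P[:,:1].copy(),P[:,1:].copy(),cv2.INTER_LINEAR)[:,0]
S=lambda x,e,s:.5*(1+erf((x-e)/s/1.414))
def mod(x,L,r,c,x0,d,s): return L-(L-r)*(S(x,x0-1.5,s)-S(x,x0+1.5,s))-(L-c)*S(x,x0+d,s)
def go(n2):
  for h in(0,.0025,.005):
    A,B=line(np.load('a3.npy'),h),line(np.load(n2),h)
    ka,kb=m<111.5,m<103
    f=lambda p:np.r_[(mod(m,*p[:4],p[4],p[6])-A)[ka],(mod(m,*p[:4],p[5],p[6])-B)[kb]]
    r=LS(f,[140,30,46,97,10,2.5,1.5],loss="soft_l1",f_scale=5); print(h,r.x.round(2),"rms",np.sqrt((f(r.x)**2).mean()).round(1))
E
python3 -c "
from fit import *
go('a7.npy');go('a8.npy')"
```

```text
0 [141.08  39.25  43.23  96.98  10.53   2.44   1.86] rms 1.7
0.0025 [141.88  48.81  49.18  97.15   9.96   2.16   1.62] rms 1.8
0.005 [158.37  56.44  54.03  96.79  10.12   1.75   1.57] rms 7.6
0 [141.42  38.22  43.78  96.98  10.5    2.81   1.87] rms 1.6
0.0025 [142.12  48.27  48.44  97.16   9.97   2.52   1.63] rms 1.8
0.005 [158.24  55.98  53.13  96.81  10.12   1.94   1.58] rms 8.9
```

>>> jog_arm([
  {"x": -0.1,"y": 0.1,"z": 0,"ax": 0,"ay": 0,"az": 0},
  {"x": -0.1,"y": 0.1,"z": 0,"ax": 0,"ay": 0,"az": 0},
  {"x": -0.1,"y": 0.05,"z": 0,"ax": 0,"ay": 0,"az": 0},
  {"x": -0.1,"y": 0,"z": 0,"ax": 0,"ay": 0,"az": 0},
  {"x": 0,"y": 0,"z": 0,"ax": 0,"ay": 0,"az": 0},
])

```text
time_s: 24.95
tool_pos: [0.5008, 0.1735, 0.226]
tool_rot: [-179.8, 9.6, 92.1]
force: [0.4, 6.5, -8.8]
grip_width: 0.0279
grasp_force: 30.2
```

```bash
python3 -c "
from fit import *
np.save('a9.npy',look(6));go('a9.npy')"
```

```text
P [158.47   0.98 -19.12] F [-7.59  1.1  -8.24] +- [0.36 0.46 0.43] t 25.25 w 0.0284 30.2
0 [141.55  36.38  44.6   96.99  10.46   3.15   1.89] rms 1.7
0.0025 [142.29  48.29  48.71  97.16   9.95   2.58   1.63] rms 1.7
0.005 [158.12  56.64  53.82  96.82  10.1    1.9    1.57] rms 9.0
```

Run:
```python
from fit import *
I=look(6);np.save('a10.npy',I);go('a10.npy')
a=I; print([282+next((i for i,g in enumerate(a[282:312,u,1]) if g<110),-1) for u in range(214,262,6)])
env.sign_off()
```

```text
P [158.47   0.99 -19.11] F [-7.62  0.73 -7.79] +- [0.37 0.34 0.42] t 25.55 w 0.0277 30.2
0 [141.52  36.33  44.58  96.98  10.48   3.11   1.88] rms 1.7
0.0025 [142.28  47.74  48.45  97.15   9.98   2.63   1.63] rms 1.7
0.005 [158.28  55.94  53.08  96.82  10.12   2.02   1.59] rms 8.7
[293, 294, 294, 292, 297, 299, 299, 297]
the job is handed in; nothing more can be done
```

I handed the job in: the bowl is on the scale within a few mm of centre. The sleeve sits an estimated 2.6–3.1 mm past the mark (target 2–5 mm), though the poorest of the three image fits read 2.0 mm. The cam lever read fully shut by finger width, and sleeve and lever were still pinched at 30 N at about 25.6 s.

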